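Set up the glaze display stands

ROBOT

A 6-joint arm with a two-finger parallel gripper is mounted at the origin on a cart in front of the work surface, level with it; the furniture and walls round the work are solid. World frame = base frame: x ahead of the robot, y to its left, z up, the work surface at z = 0. Lengths are in m, angles in rad, forces in N, time in s.
With the tool pointing down it reaches from about 0.35 to 0.925 m from the base axis. Payload 6.4 kg.
Tool frame: the origin (TCP) lies midway between the tips of the shut fingers; the grasp point (between the pads) lies 19 mm behind it (arm.grasp_offset is the distance from the TCP to the grasp point, in m); z points along the fingers, y is the line along which they close (so a half turn about z gives the same grasp; the last joint's range is limited). The gripper opens to 85 mm and grips with 20 to 120 N. Pads are 22 mm wide; open, the fingers measure 114 mm over their backs; the gripper's body (76 mm by 85 mm) begins 54 mm behind the grasp point. The pads swing forward as they close: fully open they stand 13 mm farther back than shut.
Start: joints at [1.14, 0.245, 1.558, -0, 1.339, -0.174], TCP at [0.165, 0.629, 0.191] pointing down, gripper open.
Joint ranges: [-3.13, 3.13], [-1.02, 2.26], [0.13, 2.54], [-0.95, 4.09], [0.21, 2.88], [-2.74, 2.74]. Speed limits (rad/s): [2.57, 2.57, 3.14, 3.14, 3.14, 3.14].

INTERFACE

Orientations are given as a 3x3 rotation matrix whose columns are the frame's x, y, z axes.
In Python, from cell import sensors, snapshot, arm, trace, place_of gives the robot as it stands.
- The arm moves only by the tool servo_tool, never from a script. Its argument "commands" is a list that holds one entry, the list of rows, each a list of 4 numbers: the shift along the tool's x, y, z in m, then the turn about the tool's z in units of 8 degrees (1.0 is 8 degrees). In form: [[[x, y, z, spin], ...]]. A call has 1 to 20 rows; each row is the pose to reach, as a shift and turn from the pose commanded when the call began, along the tool's axes at that moment; what a row does not reach only later rows make up. A row lasts 1/8 s, in which the tool goes at most 62.5 mm and 10.7 degrees, less where a joint would pass 70% of its speed; a pose out of reach is approached as far as the arm can. A call with a gripper value outside its range is refused whole. "fingers" is the closure, from -1 (fully open) to 1 (shut), so that 0 is half open, set as the call begins (left out, the last holds). The fingers move at their own pace and stop on an object; "squeeze" is the grip in N (left out, the last holds). Time passes only in rows, so rows that repeat a pose let the fingers close. It gives the time, the measured TCP pose, the force, the opening and the grip force at its end, in the units of the state.
- sensors.get_obs(): the state, without advancing time (a new reading comes with each control period).
- snapshot(name): name is "scene" or "top" or "wrist"; returns a dict with "pixels" (400x640x3 uint8, red, green, blue), "z_map" (400x640 float32, m along the optical axis (not along the pixel's ray), 0 where there is no reading), "K" (3x3 intrinsics, pixels), "distortion" ([k1, k2, p1, p2, k3] as OpenCV has them; the pictures are not rectified), "xyz" and "attitude" of the camera in the world. Camera axes: x right, y down, z forward; pixel columns grow to the right and rows downward; lengths in m; the calibration is good to about 2 mm. A picture is of the moment at which its call begins.
- arm.sign_off(): hands the job in; it is judged then, once.
Trained networks look in a picture, given as the dict that the camera call returned (one of the last four; its "shot" number tells which), for a name from the list of things; names that differ only in an ending like _2 or _b are one class to them, and where a whole thing is asked for, a point or a joint stands for the part that bears it (a point fixed in the world has none). Each returns a list of dicts, best first, with "confidence" (0 to 1); they miss things now and then, are a little off and sometimes report something else, mostly with a low value. They report only what shows in the picture. A call takes as long as a camera call. They do not tell look-alikes from the thing itself.
- trace(picture, query): "region" (400x640 bool, what is visible of it) and "rect" ([centre column, centre row, width, height] as shares, 0 to 1, of the picture: columns of its width, rows of its height, round what is visible of it).
- place_of(picture, query): "xy" ([column, row] as shares, 0 to 1, of the picture: columns of its width, rows of its height: a listed point, or the origin of a listed thing).
The state is a dict: "clock": time; "qpos": joint angles; "qvel": joint speeds; "joint_torque": joint torques, N m; "tcp_pos": TCP position; "tool_rot": TCP orientation; "wrist_force": force on the tool from outside, world axes, zero at the start; "ft_torque": the same for the moment, N m; "grip_width": opening from 0.0 (shut) to 1.0 (fully open); "finger_force": force on a finger pad.
Only numpy, scipy, OpenCV 4.12 (cv2) and the standard library are available. Lean on these libraries where they do the work, as an engineer would, in place of code of your own. Each camera call takes 0.05 s, during which the arm holds its last target. There are 200 camera calls.

TASK

Set up the glaze display: butt the foot of each lying post against the bench stop and raise its other end until it stands upright, keeping the foot at the stop; the posts stay standing there along its length. On every post seat one wooden top, turned so that its D-shaped hole goes down over the flatted spigot and the board rests fully home on the shoulder, and stand one glaze jar upright on the middle of each top. Spare tops and jars stay unused, and the clay ball and the bowl are left where they are.

Things in the scene. Friction and masses are not known exactly. Their poses are not given: they have to be found in the camera images.
- stop_face (a point): bench stop: an upright wooden board fixed to the table, 500 mm long, 60 mm high, 18 mm thick, with ledge and gussets behind (to 73 mm behind the face). Point: middle of the face that looks to the robot, at table height; x points into the board, square to the face, y along it, z up. The face is x = 0, y = -250 to 250 mm
- post_a_mid (a point): display post (may be absent), lying, foot to the stop: wooden column 54 mm in diameter on a heavy square steel foot 54x54x20 mm (it does not roll), 150 mm from underside to shoulder, then a D-shaped spigot 22 mm long; about 0.65 kg, balanced 35 mm above the underside. Point: on the axis, 75 mm from underside and shoulder; z along the axis to the spigot, x square out of the spigot's flat
- post_a_foot (a point): the centre of the underside of the foot of post_a, same axes. The spigot at the other end is round, radius 14 mm, with one flat 8 mm from the axis towards +x; its tip is tapered over the last 5 mm
- post_b_mid (a point): display post (may be absent), lying, foot to the stop: wooden column 54 mm in diameter on a heavy square steel foot 54x54x20 mm (it does not roll), 150 mm from underside to shoulder, then a D-shaped spigot 22 mm long; about 0.65 kg, balanced 35 mm above the underside. Point: on the axis, 75 mm from underside and shoulder; z along the axis to the spigot, x square out of the spigot's flat
- post_b_foot (a point): the centre of the underside of the foot of post_b, same axes. The spigot at the other end is round, radius 14 mm, with one flat 8 mm from the axis towards +x; its tip is tapered over the last 5 mm
- post_c_mid (a point): display post (may be absent), lying, foot to the stop: wooden column 54 mm in diameter on a heavy square steel foot 54x54x20 mm (it does not roll), 150 mm from underside to shoulder, then a D-shaped spigot 22 mm long; about 0.65 kg, balanced 35 mm above the underside. Point: on the axis, 75 mm from underside and shoulder; z along the axis to the spigot, x square out of the spigot's flat
- post_c_foot (a point): the centre of the underside of the foot of post_c, same axes. The spigot at the other end is round, radius 14 mm, with one flat 8 mm from the axis towards +x; its tip is tapered over the last 5 mm
- top_a_mid (a point): display top: wooden board 100 (x) x 62 (y) x 24 mm, lying flat, 0.12 kg, with a D-shaped through hole in its middle: radius 16 mm, one flat 10 mm from the axis, towards +x. Point: on the hole's axis, half-way through the thickness; z up. Seated, it rests on the post's shoulder, its x along the post's x, this point 87 mm from the post's middle
- top_b_mid (a point): display top: wooden board 100 (x) x 62 (y) x 24 mm, lying flat, 0.12 kg, with a D-shaped through hole in its middle: radius 16 mm, one flat 10 mm from the axis, towards +x. Point: on the hole's axis, half-way through the thickness; z up. Seated, it rests on the post's shoulder, its x along the post's x, this point 87 mm from the post's middle
- top_c_mid (a point): display top: wooden board 100 (x) x 62 (y) x 24 mm, lying flat, 0.12 kg, with a D-shaped through hole in its middle: radius 16 mm, one flat 10 mm from the axis, towards +x. Point: on the hole's axis, half-way through the thickness; z up. Seated, it rests on the post's shoulder, its x along the post's x, this point 87 mm from the post's middle
- jar_a_mid (a point): a screw-lid glaze jar with a green lid, 56 mm wide, 68 mm high (the lid, narrower, is the top 18 mm), 0.2 to 0.35 kg, standing on the table. Point: on its axis, half-way up (34 mm above its underside); z up
- jar_b_mid (a point): a screw-lid glaze jar with a rust-red lid, 57 mm wide, 68 mm high (the lid, narrower, is the top 18 mm), 0.2 to 0.35 kg, standing on the table. Point: on its axis, half-way up (34 mm above its underside); z up
- jar_c_mid (a point): a screw-lid glaze jar with a cream lid, 64 mm wide, 82 mm high (the lid, narrower, is the top 18 mm), 0.2 to 0.35 kg, standing on the table. Point: on its axis, half-way up (41 mm above its underside); z up
- clay_lump: bystander: a grey ball of clay, 55 mm; origin at the centre of its underside
- bowl: bystander: a grey pinched clay bowl, 130 mm wide, 59 mm high; origin at the centre of its underside
Not all that is in view belongs to the job. What is shaped like the part that bears top_c_mid but green or purple is not meant.

How it is judged:
At the end, for the whole second after the job is handed in: every post present stands upright (3.4 deg), foot centre within 100 mm of the stop face and within its length, with one top level and home on its shoulder (axis within 6 mm, middle 82 to 91 mm above the post middle) and one jar upright on the top, within 15 mm of the post axis; all at rest (angle between each of post_a_mid, post_b_mid, post_c_mid's own z axis and vertical below 0.06 rad and height (world z) of each of post_a_foot, post_b_foot, post_c_foot below 0.006 m and x of each of post_a_foot, post_b_foot, post_c_foot in the frame of stop_face above -0.1 m and y of post_a_foot in the frame of stop_face between -0.26 and 0.26 m and linear speed of each of post_a, post_b, post_c below 0.02 m/s and ((z of top_a_mid in the frame of post_a_mid between 0.082 and 0.091 m and horizontal distance between top_a_mid and post_a_mid below 0.006 m and angle between the x axis of top_a_mid and the x axis of post_a_mid, either way round below 0.35 rad and angle between top_a_mid's own z axis and vertical below 0.08 rad) or (z of top_b_mid in the frame of post_a_mid between 0.082 and 0.091 m and horizontal distance between top_b_mid and post_a_mid below 0.006 m and angle between the x axis of top_b_mid and the x axis of post_a_mid, either way round below 0.35 rad and angle between top_b_mid's own z axis and vertical below 0.08 rad) or (z of top_c_mid in the frame of post_a_mid between 0.082 and 0.091 m and horizontal distance between top_c_mid and post_a_mid below 0.006 m and angle between the x axis of top_c_mid and the x axis of post_a_mid, either way round below 0.35 rad and angle between top_c_mid's own z axis and vertical below 0.08 rad)) and ((z of jar_a_mid in the frame of post_a_mid between 0.127 and 0.139 m and horizontal distance between jar_a_mid and post_a_mid below 0.015 m and angle between jar_a_mid's own z axis and vertical below 0.1 rad and linear speed of jar_a below 0.02 m/s) or (z of jar_b_mid in the frame of post_a_mid between 0.127 and 0.139 m and horizontal distance between jar_b_mid and post_a_mid below 0.015 m and angle between jar_b_mid's own z axis and vertical below 0.1 rad and linear speed of jar_b below 0.02 m/s) or (z of jar_c_mid in the frame of post_a_mid between 0.134 and 0.146 m and horizontal distance between jar_c_mid and post_a_mid below 0.015 m and angle between jar_c_mid's own z axis and vertical below 0.1 rad and linear speed of jar_c below 0.02 m/s)) and y of post_b_foot in the frame of stop_face between -0.26 and 0.26 m and ((z of top_a_mid in the frame of post_b_mid between 0.082 and 0.091 m and horizontal distance between top_a_mid and post_b_mid below 0.006 m and angle between the x axis of top_a_mid and the x axis of post_b_mid, either way round below 0.35 rad and angle between top_a_mid's own z axis and vertical below 0.08 rad) or (z of top_b_mid in the frame of post_b_mid between 0.082 and 0.091 m and horizontal distance between top_b_mid and post_b_mid below 0.006 m and angle between the x axis of top_b_mid and the x axis of post_b_mid, either way round below 0.35 rad and angle between top_b_mid's own z axis and vertical below 0.08 rad) or (z of top_c_mid in the frame of post_b_mid between 0.082 and 0.091 m and horizontal distance between top_c_mid and post_b_mid below 0.006 m and angle between the x axis of top_c_mid and the x axis of post_b_mid, either way round below 0.35 rad and angle between top_c_mid's own z axis and vertical below 0.08 rad)) and ((z of jar_a_mid in the frame of post_b_mid between 0.127 and 0.139 m and horizontal distance between jar_a_mid and post_b_mid below 0.015 m and angle between jar_a_mid's own z axis and vertical below 0.1 rad and linear speed of jar_a below 0.02 m/s) or (z of jar_b_mid in the frame of post_b_mid between 0.127 and 0.139 m and horizontal distance between jar_b_mid and post_b_mid below 0.015 m and angle between jar_b_mid's own z axis and vertical below 0.1 rad and linear speed of jar_b below 0.02 m/s) or (z of jar_c_mid in the frame of post_b_mid between 0.134 and 0.146 m and horizontal distance between jar_c_mid and post_b_mid below 0.015 m and angle between jar_c_mid's own z axis and vertical below 0.1 rad and linear speed of jar_c below 0.02 m/s)) and y of post_c_foot in the frame of stop_face between -0.26 and 0.26 m and ((z of top_a_mid in the frame of post_c_mid between 0.082 and 0.091 m and horizontal distance between top_a_mid and post_c_mid below 0.006 m and angle between the x axis of top_a_mid and the x axis of post_c_mid, either way round below 0.35 rad and angle between top_a_mid's own z axis and vertical below 0.08 rad) or (z of top_b_mid in the frame of post_c_mid between 0.082 and 0.091 m and horizontal distance between top_b_mid and post_c_mid below 0.006 m and angle between the x axis of top_b_mid and the x axis of post_c_mid, either way round below 0.35 rad and angle between top_b_mid's own z axis and vertical below 0.08 rad) or (z of top_c_mid in the frame of post_c_mid between 0.082 and 0.091 m and horizontal distance between top_c_mid and post_c_mid below 0.006 m and angle between the x axis of top_c_mid and the x axis of post_c_mid, either way round below 0.35 rad and angle between top_c_mid's own z axis and vertical below 0.08 rad)) and ((z of jar_a_mid in the frame of post_c_mid between 0.127 and 0.139 m and horizontal distance between jar_a_mid and post_c_mid below 0.015 m and angle between jar_a_mid's own z axis and vertical below 0.1 rad and linear speed of jar_a below 0.02 m/s) or (z of jar_b_mid in the frame of post_c_mid between 0.127 and 0.139 m and horizontal distance between jar_b_mid and post_c_mid below 0.015 m and angle between jar_b_mid's own z axis and vertical below 0.1 rad and linear speed of jar_b below 0.02 m/s) or (z of jar_c_mid in the frame of post_c_mid between 0.134 and 0.146 m and horizontal distance between jar_c_mid and post_c_mid below 0.015 m and angle between jar_c_mid's own z axis and vertical below 0.1 rad and linear speed of jar_c below 0.02 m/s))); the robot touches nothing.
It fails at once if post_a is swung up (20 to 65 degrees from vertical) with its foot off the stop: foot centre more than 70 mm before the face, or more than 60 mm above the table (angle between post_a_mid's own z axis and vertical between 0.35 and 1.13 rad and (x of post_a_foot in the frame of stop_face below -0.07 m or height (world z) of post_a_foot above 0.06 m)).
It fails at once if post_b is swung up (20 to 65 degrees from vertical) with its foot off the stop: foot centre more than 70 mm before the face, or more than 60 mm above the table (angle between post_b_mid's own z axis and vertical between 0.35 and 1.13 rad and (x of post_b_foot in the frame of stop_face below -0.07 m or height (world z) of post_b_foot above 0.06 m)).
It fails at once if post_c is swung up (20 to 65 degrees from vertical) with its foot off the stop: foot centre more than 70 mm before the face, or more than 60 mm above the table (angle between post_c_mid's own z axis and vertical between 0.35 and 1.13 rad and (x of post_c_foot in the frame of stop_face below -0.07 m or height (world z) of post_c_foot above 0.06 m)).
It fails at once if the clay ball or the bowl is moved by more than 40 mm (distance of any of clay_lump, bowl from where it was at the start of the episode above 0.04 m).
Of post_a, post_b, post_c only 2 to 3 are there at a start; the rules pass over those that are not, and their reading is None.
At some moment in a run one of top_a, top_b, top_c may be knocked a few centimetres aside while the robot is not near it.
It also fails if it takes over 210 s, if anything falls off the work surface, if the arm or the gripper's body presses on something with over 40 N, if the wrist force passes 120 N, or if a joint passes its speed limit or range.

## Working session

There is one attempt and no reset: what is moved stays moved. The work goes in short steps, Python scripts to look and compute and a tool call to move; the robot and the scene stay as the last step left them, time stands still between calls to the robot, and variables do not carry over. Pictures are saved under pics/ and viewed, at most 18 in all, crops included, and the job is handed in when it is done.

Besides the shell and the picture viewer there is one more tool, called after ">>>" as a command line: name --argument value ..., lists and objects as JSON in quotes. servo_tool: Moves the arm, as the interface text tells. Its arguments: {"type":"object","properties":{"commands":{"type":"array","items":{"type":"array","items":{"type":"array","items":{"type":"number"}}}},"fingers":{"type":"number"},"squeeze":{"type":"number"}},"required":["commands"]}

```bash
mkdir -p pics; ls; cat > h.py <<'E'
import numpy as np, cv2
from cell import sensors, snapshot, arm, trace, place_of
def ray(p,uv):
    q=cv2.undistortPoints(np.array([[uv]],float),np.array(p["K"]),np.array(p["distortion"]))[0,0]
    return np.array([q[0],q[1],1.0])
def at_z(p,uv,z):
    R=np.array(p["attitude"]);o=np.array(p["xyz"]);d=R@ray(p,uv);return o+d*(z-o[2])/d[2]
def cloud(p,mask=None):
    if mask is None: mask=np.ones((400,640),bool)
    v,u=np.nonzero(mask&(p["z_map"]>0));z=p["z_map"][v,u]
    q=cv2.undistortPoints(np.c_[u,v].astype(float)[:,None],np.array(p["K"]),np.array(p["distortion"]))[:,0]
    return (np.c_[q,np.ones(len(q))]*z[:,None])@np.array(p["attitude"]).T+np.array(p["xyz"])
def save(p,n,crop=None,s=1):
    im=p["pixels"][:,:,::-1]
    if crop: im=im[crop[1]:crop[3],crop[0]:crop[2]]
    cv2.imwrite(f"pics/{n}.png",cv2.resize(im,None,fx=s,fy=s,interpolation=cv2.INTER_CUBIC))
def px(p,d): return np.array(d["xy"])*[640,400]
def state():
    s=sensors.get_obs();print("t",round(s["clock"],2),"tcp",np.round(s["tcp_pos"],4),"F",np.round(s["wrist_force"],1),"grip",np.round(s["grip_width"],3),np.round(s["finger_force"],1));print(np.round(s["tool_rot"],3).tolist(),np.round(s["qpos"],2));return s
E
python3 - <<'E'
from h import *
state()
for n in ("scene","top"):
    p=snapshot(n);save(p,n+"0")
    print(n,np.round(p["xyz"],3),np.round(p["attitude"],3).tolist(),np.round(p["K"],1).tolist())
    for q in ("stop_face","post_a_mid","post_a_foot","top_a_mid","jar_a_mid","jar_b_mid","jar_c_mid","clay_lump","bowl"):
        for d in place_of(p,q):
            u=px(p,d); z=p["z_map"][min(399,int(u[1])),min(639,int(u[0]))]
            w=np.array(p["xyz"])+np.array(p["attitude"])@ray(p,u)*z
            print(q,round(d["confidence"],2),np.round(u),np.round(w,3))
E
```

```text
pics
t 0.0 tcp [0.1648 0.6281 0.1902] F [ 1.4 -0.5 -0.6] grip 0.999 0.0
[[-0.967, 0.254, -0.001], [0.254, 0.967, -0.002], [0.0, -0.002, -1.0]] [ 1.14  0.25  1.56 -0.    1.34 -0.17]
scene [1.297 0.463 1.729] [[-0.596, 0.694, -0.405], [0.803, 0.519, -0.293], [0.007, -0.499, -0.866]] [[506.4, 0.0, 316.0], [0.0, 506.4, 205.3], [0.0, 0.0, 1.0]]
stop_face 0.76 [314. 256.] [0.687 0.013 0.043]
post_a_mid 0.84 [338. 223.] [0.524 0.004 0.049]
post_a_foot 0.95 [330. 239.] [0.582 0.011 0.008]
post_a_foot 0.58 [249. 162.] [ 0.521 -0.434  0.065]
top_a_mid 0.82 [416. 272.] [ 0.495  0.338 -0.002]
jar_a_mid 0.68 [401. 290.] [0.616 0.338 0.062]
jar_b_mid 0.75 [247. 164.] [ 0.522 -0.445  0.046]
jar_c_mid 0.82 [437. 251.] [0.413 0.362 0.068]
jar_c_mid 0.54 [336. 224.] [0.538 0.005 0.061]
clay_lump 0.52 [418. 225.] [0.344 0.251 0.036]
bowl 0.97 [317. 156.] [ 0.298 -0.259  0.   ]
top [ 0.309 -0.127  1.317] [[-0.014, -0.988, 0.153], [-1.0, 0.016, 0.012], [-0.014, -0.153, -0.988]] [[410.3, 0.0, 325.0], [0.0, 410.3, 211.0], [0.0, 0.0, 1.0]]
stop_face 0.68 [289. 163.] [0.671 0.004 0.015]
post_a_mid 0.79 [292. 212.] [ 0.503 -0.009  0.054]
post_a_foot 0.57 [286. 188.] [0.592 0.016 0.004]
top_a_mid 0.7 [187. 219.] [0.493 0.336 0.002]
jar_a_mid 0.86 [183. 183.] [0.598 0.33  0.07 ]
jar_b_mid 0.57 [433. 212.] [ 0.494 -0.443  0.065]
jar_c_mid 0.77 [177. 254.] [0.376 0.336 0.08 ]
clay_lump 0.56 [215. 271.] [0.325 0.231 0.039]
clay_lump 0.53 [434. 212.] [ 0.496 -0.445  0.069]
```

View pics/scene0.png

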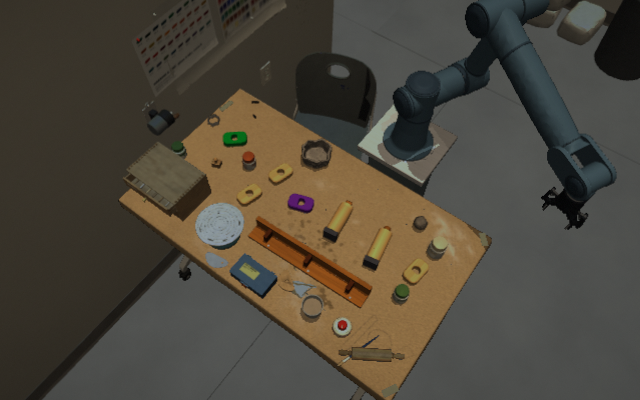

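View pics/top0.png

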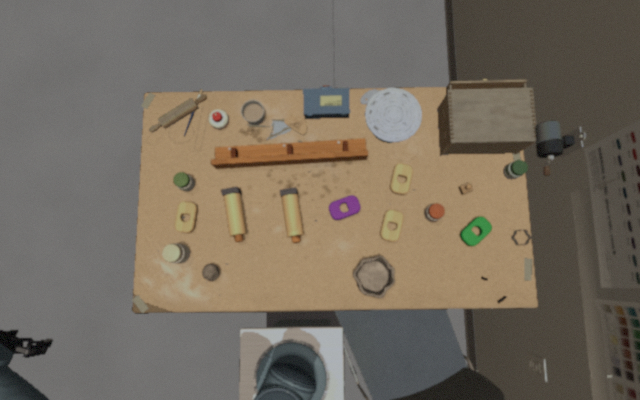

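The scene shows two lying posts, at top-view (234,213) and (292,214). The tan tops are at (186,217), (401,178) and (391,225). The purple (344,208) and green (475,231) tops are decoys. Jars: green (183,181), cream (175,253), rust (434,212), and a second green one at (516,169). The red-and-white pot at (218,118) is not a jar. The clay ball is at (210,271) and the bowl at (374,275). I'll use the tan tops plus the cream and rust jars.

```bash
cat >> h.py <<'E'
def plan(*targets):
    """targets (x,y,z,psi_deg) world TCP, psi = direction of tool y (mod 180); prints rows relative to now"""
    s=sensors.get_obs();R=np.array(s["tool_rot"]);t=np.array(s["tcp_pos"])
    psi0=np.degrees(np.arctan2(R[1,1],R[0,1]))
    for x,y,z,psi in targets:
        d=R.T@(np.array([x,y,z])-t)
        a=(psi-psi0+90)%180-90 if psi is not None else 0
        print([*[round(float(v),4) for v in d],round(-a/8,3)],"dpsi",round(a,1))
E
python3 - <<'E'
from h import *
p=snapshot("top");C=cloud(p)
# stop: front upper edge
m=(C[:,2]>.04)&(C[:,2]<.075)&(C[:,0]>.6)&(C[:,0]<.73)&(C[:,1]<.28)&(C[:,1]>-.25)
S=C[m];ys=np.arange(-.23,.26,.02);fx=[]
for y in ys:
    q=S[abs(S[:,1]-y)<.01,0]; fx.append(np.percentile(q,2) if len(q)>5 else np.nan)
fx=np.array(fx);ok=~np.isnan(fx);k=np.polyfit(ys[ok],fx[ok],1);print("face x = %.4f*y+%.4f"%tuple(k),np.round(fx-np.polyval(k,ys),3), S[:,1].min(),S[:,1].max())
hsv=cv2.cvtColor(p["pixels"],cv2.COLOR_RGB2HSV)
for q in ("post_a_mid","top_a_mid","jar_a_mid","jar_b_mid","jar_c_mid","bowl","clay_lump"):
    for d in trace(p,q):
        c=cloud(p,d["region"])
        if len(c)<20: continue
        c=c[c[:,2]>.012]; 
        if len(c)<20: continue
        hi=c[c[:,2]>np.percentile(c[:,2],90)-.008]
        r=cv2.minAreaRect((hi[:,:2]*1000).astype(np.float32))
        print(q,round(d["confidence"],2),np.round(np.array(d["rect"])*[640,400,640,400]),"rect mm",np.round(r[0]),np.round(r[1]),round(r[2],1),"z90 %.3f"%np.percentile(c[:,2],90))
E
```

```text
face x = -0.0431*y+0.6719 [ 0.    -0.001  0.     0.     0.    -0.     0.     0.     0.    -0.
  0.    -0.001 -0.    -0.    -0.     0.     0.     0.    -0.001  0.
  0.     0.001 -0.    -0.     0.   ] -0.2485625006552657 0.24947446829435602
post_a_mid 0.91 [292. 215.  23.  56.] rect mm [508.  -9.] [149.  54.] 10.8 z90 0.056
top_a_mid 0.72 [188. 217.  24.  36.] rect mm [501. 337.] [ 62. 100.] 83.4 z90 0.028
jar_a_mid 0.86 [187. 183.  22.  19.] rect mm [613. 340.] [45. 44.] 79.6 z90 0.071
jar_b_mid 0.73 [435. 211.  21.  19.] rect mm [ 501. -454.] [46. 45.] 89.8 z90 0.070
jar_b_mid 0.62 [209. 271.  15.  16.] rect mm [325. 250.] [39. 39.] 54.9 z90 0.047
jar_c_mid 0.74 [177. 254.  27.  19.] rect mm [381. 354.] [52. 53.] 45.6 z90 0.084
bowl 0.58 [374. 278.  44.  42.] rect mm [ 305. -258.] [121. 124.] 46.1 z90 0.056
clay_lump 0.69 [212. 273.  20.  19.] rect mm [325. 250.] [39. 39.] 54.9 z90 0.047
clay_lump 0.41 [401. 177.  23.  33.] rect mm [ 614. -360.] [61. 99.] 77.0 z90 0.027
```

```bash
python3 - <<'E'
from h import *
p=snapshot("top");C=cloud(p)
for y0,y1 in ((.1,.3),(-.1,.09)):
    m=(C[:,2]>.03)&(C[:,2]<.07)&(C[:,0]>.38)&(C[:,0]<.62)&(C[:,1]>y0)&(C[:,1]<y1)
    c=C[m]; print(c[:,0].min(),c[:,0].max(),c[:,1].min(),c[:,1].max())
    xs=np.arange(c[:,0].min(),c[:,0].max(),.015);mid=[]
    for x in xs:
        q=c[(c[:,0]>=x)&(c[:,0]<x+.015)];mid.append((q[:,1].min()+q[:,1].max())/2);print(np.round([x,q[:,1].min(),q[:,1].max(),q[:,2].max()],3),end=" ")
    print(np.polyfit(xs[1:-2]+.0075,mid[1:-2],1))
save(p,"crop",(165,150,455,260),2.7)
E
```

```text
0.4172073923547466 0.5903593518039141 0.14141737681971864 0.218758928742986
[0.417 0.15  0.176 0.046] [0.432 0.141 0.191 0.057] [0.447 0.142 0.195 0.058] [0.462 0.145 0.199 0.058] [0.477 0.146 0.198 0.058] [0.492 0.149 0.202 0.059] [0.507 0.154 0.205 0.059] [0.522 0.155 0.21  0.061] [0.537 0.158 0.208 0.061] [0.552 0.16  0.214 0.059] [0.567 0.162 0.219 0.062] [0.582 0.164 0.209 0.058] [0.17532014 0.08853508]
0.41165844890741177 0.5835597746626966 -0.041608042018856456 0.029301234884584387
[ 0.412 -0.032 -0.006  0.042] [ 0.427 -0.042  0.009  0.059] [ 0.442 -0.042  0.012  0.062] [ 0.457 -0.039  0.012  0.058] [ 0.472 -0.038  0.015  0.059] [ 0.487 -0.035  0.018  0.058] [ 0.502 -0.033  0.019  0.06 ] [ 0.517 -0.032  0.022  0.058] [ 0.532 -0.029  0.025  0.057] [ 0.547 -0.026  0.026  0.059] [ 0.562 -0.024  0.029  0.06 ] [ 0.577 -0.023  0.029  0.059] [ 0.13625064 -0.07609028]
```

View pics/crop.png

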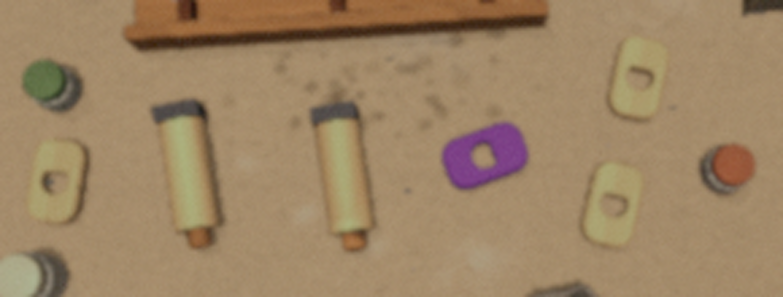

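The crop confirms the choice: tan tops at crop (57,180), (639,78) and (613,205), purple decoy at (485,155). Both posts have the foot end towards the stop. I'll move to post A first.

```bash
python3 - <<'E'
from h import *
plan((.467,.170,.14,100),(.467,.170,.011,100))
E
```

```text
[-0.4085, -0.367, 0.0513, np.float64(-3.089)] dpsi 24.7
[-0.4085, -0.367, 0.1803, np.float64(-3.089)] dpsi 24.7
```

>>> servo_tool --commands '[[[-0.4085, -0.367, 0.02, -3.09], [-0.4085, -0.367, 0.02, -3.09], [-0.4085, -0.367, 0.02, -3.09], [-0.4085, -0.367, 0.02, -3.09], [-0.4085, -0.367, 0.03, -3.09], [-0.4085, -0.367, 0.05, -3.09], [-0.4085, -0.367, 0.05, -3.09], [-0.4085, -0.367, 0.05, -3.09], [-0.4085, -0.367, 0.05, -3.09], [-0.4085, -0.367, 0.05, -3.09], [-0.4085, -0.367, 0.05, -3.09], [-0.4085, -0.367, 0.05, -3.09]]]' --fingers -1 --squeeze 40

```text
clock: 2.95
tcp_pos: [0.4665, 0.171, 0.1415]
tool_rot: [[-0.984, -0.176, 0.0], [-0.176, 0.984, 0.0], [-0.0, 0.0, -1.0]]
wrist_force: [-0.0, -0.2, -0.4]
grip_width: 1.001
finger_force: 0.0
```

```bash
python3 - <<'E'
from h import *
state();p=snapshot("wrist");save(p,"w1")
print(np.round(p["xyz"],3),np.round(p["attitude"],3).tolist(),np.round(p["K"],0).tolist())
c=cloud(p);c=c[(c[:,2]>.035)&(c[:,2]<.07)&(c[:,0]<.63)]
print(len(c))
for x in np.arange(.42,.60,.015):
    q=c[(c[:,0]>=x)&(c[:,0]<x+.015)&(c[:,1]>.1)&(c[:,1]<.26)]
    if len(q)>5:print(np.round([x+.0075,q[:,1].min(),q[:,1].max(),(q[:,1].min()+q[:,1].max())/2,q[:,2].max()],4))
plan((.467,.170,.011,100))
E
```

```text
t 2.95 tcp [0.4665 0.171  0.1415] F [-0.  -0.2 -0.4] grip 1.001 0.0
[[-0.984, -0.176, 0.0], [-0.176, 0.984, 0.0], [-0.0, 0.0, -1.0]] [ 0.12 -0.07  1.99  0.    1.22 -1.62]
[0.391 0.159 0.323] [[-0.176, 0.938, 0.298], [0.984, 0.168, 0.053], [0.0, 0.303, -0.953]] [[321.0, 0.0, 322.0], [0.0, 321.0, 198.0], [0.0, 0.0, 1.0]]
23169
[0.4275 0.1533 0.1757 0.1645 0.0411]
[0.4425 0.1421 0.1927 0.1674 0.0548]
[0.4575 0.1431 0.195  0.1691 0.0542]
[0.4725 0.1456 0.1978 0.1717 0.0544]
[0.4875 0.1486 0.2007 0.1746 0.0541]
[0.5025 0.1508 0.2027 0.1767 0.0542]
[0.5175 0.1532 0.2059 0.1795 0.0543]
[0.5325 0.1553 0.2087 0.182  0.0537]
[0.5475 0.1587 0.2109 0.1848 0.0541]
[0.5625 0.1609 0.216  0.1884 0.0545]
[0.5775 0.1623 0.2176 0.19   0.0546]
[0.5925 0.1648 0.2069 0.1859 0.0541]
[-0.0002, -0.0012, 0.1305, np.float64(0.016)] dpsi -0.1
```

View pics/w1.png

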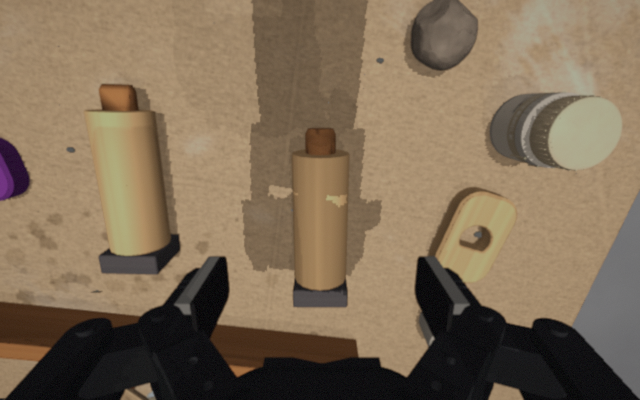

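The wrist view shows post A at (320,220) centred between the fingers, with its spigot up-image at (320,140) and its foot at (320,295). Post B is at (130,180), and the cream jar and a tan top are to the right. Descend and grip.

>>> servo_tool --commands '[[[0, -0.001, 0.06, 0], [0, -0.001, 0.11, 0], [0, -0.001, 0.13, 0], [0, -0.001, 0.13, 0]]]'

```text
clock: 3.5
tcp_pos: [0.4652, 0.1696, 0.0098]
tool_rot: [[-0.984, -0.175, -0.004], [-0.175, 0.984, -0.0], [0.004, 0.0, -1.0]]
wrist_force: [-0.1, -0.0, 0.1]
grip_width: 0.997
finger_force: 0.0
```

>>> servo_tool --commands '[[[0, 0, 0, 0], [0, 0, 0, 0], [0, 0, 0, 0], [0, 0, 0, 0], [0, 0, 0, 0], [0, 0, 0, 0]]]' --fingers 1

```text
clock: 4.25
tcp_pos: [0.4697, 0.1694, 0.0139]
tool_rot: [[-0.985, -0.174, 0.005], [-0.174, 0.985, 0.001], [-0.005, -0.0, -1.0]]
wrist_force: [-1.8, 0.8, 10.3]
grip_width: 0.001
finger_force: 5.5
```

```bash
python3 - <<'E'
from h import *
state()
plan((.5368,.1845,.013,92.5),(.5408,.1845,.013,92.5))
E
```

```text
t 4.25 tcp [0.4697 0.1694 0.0139] F [-1.8  0.8 10.3] grip 0.001 5.5
[[-0.985, -0.174, 0.005], [-0.174, 0.985, 0.001], [-0.005, -0.0, -1.0]] [ 0.12  0.14  2.05  0.    0.95 -1.63]
[-0.0687, 0.0032, 0.0012, np.float64(0.938)] dpsi -7.5
[-0.0726, 0.0025, 0.0012, np.float64(0.938)] dpsi -7.5
```

```bash
python3 - <<'E'
from h import *
p=snapshot("wrist");save(p,"w2")
E
```

```text
(no output)
```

View pics/w2.png

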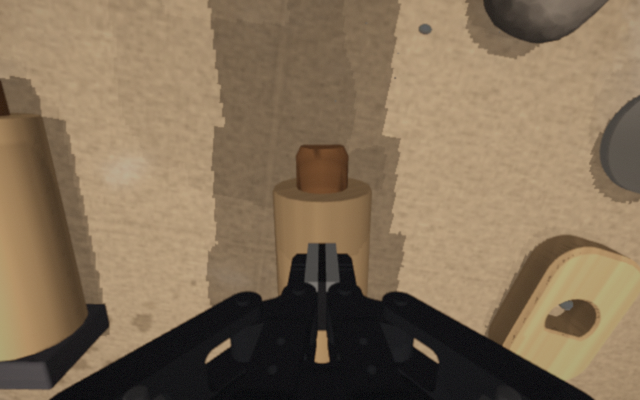

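```bash
python3 - <<'E'
from h import *
p=snapshot("wrist");print(np.round(p["xyz"],3),np.round(p["attitude"],3).tolist())
R=np.array(p["attitude"])
for u,v in ((322,240),(313,250),(322,250),(331,250),(313,265),(331,265),(313,285),(285,220),(360,220),(322,220),(322,165),(322,200),(285,270)):
    z=p["z_map"][v,u];print((u,v),np.round(np.array(p["xyz"])+R@ray(p,(u,v))*z,3))
E
```

```text
[0.393 0.157 0.195] [[-0.174, 0.937, 0.302], [0.985, 0.165, 0.053], [-0.0, 0.307, -0.952]]
(322, 240) [0.46  0.169 0.053]
(313, 250) [0.46  0.165 0.065]
(322, 250) [0.459 0.169 0.064]
(331, 250) [0.459 0.173 0.064]
(313, 265) [0.459 0.165 0.078]
(331, 265) [0.458 0.172 0.078]
(313, 285) [0.459 0.165 0.094]
(285, 220) [0.456 0.149 0.045]
(360, 220) [0.45  0.187 0.044]
(322, 220) [0.45  0.167 0.052]
(322, 165) [0.426 0.163 0.041]
(322, 200) [0.44  0.166 0.05 ]
(285, 270) [0.485 0.153 0.043]
```

>>> servo_tool --commands '[[[0, 0, 0, 0], [0, 0, 0, 0], [0, 0, 0, 0], [0, 0, 0, 0]]]' --fingers -1

```text
clock: 4.85
tcp_pos: [0.4669, 0.169, 0.0111]
tool_rot: [[-0.985, -0.174, -0.0], [-0.174, 0.985, 0.0], [0.0, 0.0, -1.0]]
wrist_force: [-0.4, -0.4, 0.1]
grip_width: 0.849
finger_force: 0.0
```

```bash
python3 - <<'E'
from h import *
state();p=snapshot("wrist");save(p,"w3")
c=cloud(p)
f=c[(abs(c[:,0]-.46)<.03)&(abs(c[:,1]-.17)>.033)&(abs(c[:,1]-.17)<.06)&(c[:,2]>.012)&(c[:,2]<.12)]
for z in np.arange(.012,.1,.01):
    q=f[(f[:,2]>=z)&(f[:,2]<z+.01)]
    if len(q):print(np.round(z,3),len(q),np.round([q[:,0].min(),q[:,1].min(),q[:,1].max()],3))
for x in np.arange(.42,.60,.02):
    q=c[(c[:,0]>=x)&(c[:,0]<x+.015)&(c[:,1]>.12)&(c[:,1]<.24)&(c[:,2]>.035)&(c[:,2]<.06)]
    if len(q)>5:print(np.round([x+.0075,q[:,1].min(),q[:,1].max(),(q[:,1].min()+q[:,1].max())/2,q[:,2].max()],4))
E
```

```text
t 4.85 tcp [0.4669 0.169  0.0111] F [-0.4 -0.4  0.1] grip 0.849 0.0
[[-0.985, -0.174, -0.0], [-0.174, 0.985, 0.0], [0.0, 0.0, -1.0]] [ 0.12  0.14  2.05  0.    0.95 -1.63]
0.012 1 [0.446 0.137 0.137]
0.022 5 [0.446 0.136 0.137]
0.032 1 [0.446 0.137 0.137]
0.052 166 [0.45  0.126 0.21 ]
0.062 1033 [0.449 0.12  0.218]
0.072 1387 [0.448 0.12  0.218]
0.082 1657 [0.448 0.12  0.218]
0.092 1509 [0.446 0.11  0.227]
[0.4275 0.1485 0.1717 0.1601 0.0415]
[0.4475 0.1379 0.2047 0.1713 0.0593]
[0.4675 0.1327 0.2078 0.1703 0.06  ]
[0.4875 0.1358 0.1979 0.1669 0.0599]
[0.5075 0.1488 0.2019 0.1754 0.0541]
[0.5275 0.1533 0.2056 0.1794 0.0543]
```

View pics/w3.png

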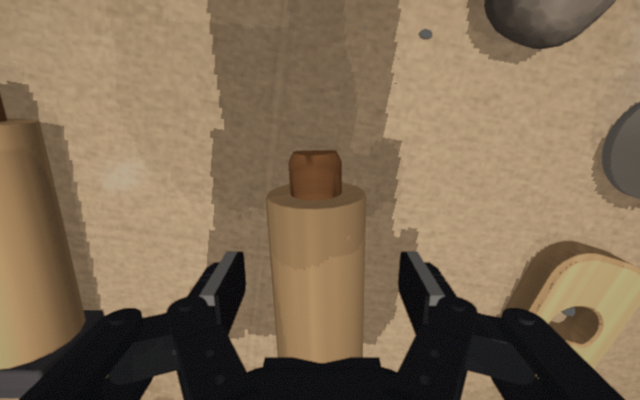

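The wrist view shows open fingertips around (235,255) and (405,255). In depth they sit at z≈0.056 while the reported TCP is 0.011. So the real tips are about 41 mm above the reported TCP, and the shut fingers only rubbed the top of the post. I'll go down in guarded steps, watching the force.

>>> servo_tool --commands '[[[0, 0, 0.01, 0], [0, 0, 0.02, 0], [0, 0, 0.03, 0], [0, 0, 0.03, 0]]]' --fingers -1

```text
clock: 5.4
tcp_pos: [0.466, 0.1688, -0.02]
tool_rot: [[-0.985, -0.174, -0.003], [-0.174, 0.985, -0.0], [0.003, 0.0, -1.0]]
wrist_force: [0.2, 0.1, 0.3]
grip_width: 0.997
finger_force: 0.0
```

>>> servo_tool --commands '[[[0, 0, 0.007, 0], [0, 0, 0.014, 0], [0, 0, 0.014, 0]]]'

```text
clock: 5.78
tcp_pos: [0.4665, 0.1689, -0.0334]
tool_rot: [[-0.985, -0.174, -0.001], [-0.174, 0.985, -0.0], [0.001, 0.0, -1.0]]
wrist_force: [0.4, -0.6, 0.7]
grip_width: 1.0
finger_force: 0.0
```

>>> servo_tool --commands '[[[0, 0, 0, 0], [0, 0, 0, 0], [0, 0, 0, 0], [0, 0, 0, 0], [0, 0, 0, 0], [0, 0, 0, 0]]]' --fingers 1

```text
clock: 6.52
tcp_pos: [0.4675, 0.169, -0.0321]
tool_rot: [[-0.985, -0.174, 0.0], [-0.174, 0.985, -0.0], [-0.0, -0.0, -1.0]]
wrist_force: [-2.5, -1.1, 6.6]
grip_width: 0.616
finger_force: 41.8
```

Gripped: opening about 54 mm, 42 N. The z offset of about +41 mm is confirmed. Now drag the foot to the stop.

```bash
python3 - <<'E'
from h import *
plan((.5368,.1845,-.032,92.5),(.5408,.1845,-.032,92.5))
E
```

```text
[-0.071, 0.0033, -0.0001, np.float64(0.938)] dpsi -7.5
[-0.0749, 0.0026, -0.0001, np.float64(0.938)] dpsi -7.5
```

>>> servo_tool --commands '[[[-0.012, 0.001, -0.001, 0.2], [-0.024, 0.001, -0.001, 0.4], [-0.036, 0.002, -0.001, 0.6], [-0.048, 0.003, -0.001, 0.8], [-0.06, 0.003, -0.001, 0.94], [-0.066, 0.003, -0.001, 0.94], [-0.07, 0.003, -0.001, 0.94], [-0.07, 0.003, -0.001, 0.94]]]'

```text
clock: 7.52
tcp_pos: [0.5359, 0.1841, -0.032]
tool_rot: [[-0.999, -0.043, 0.001], [-0.043, 0.999, 0.0], [-0.001, 0.0, -1.0]]
wrist_force: [-0.7, 0.0, -1.4]
grip_width: 0.616
finger_force: 42.0
```

```bash
python3 - <<'E'
from h import *
p=snapshot("top");C=cloud(p);m=(C[:,2]>.02)&(C[:,2]<.05)&(C[:,0]>.56)&(C[:,0]<.70)&(C[:,1]>.12)&(C[:,1]<.25)
save(p,"t2",(190,120,330,230),4)
for d in place_of(p,"post_a_foot")[:3]:
    print(d["confidence"],px(p,d),at_z(p,px(p,d),.027))
plan((.0,.0,0,92.5))
E
```

```text
0.83 [286.784 190.32 ] [0.57860176 0.01045313 0.027     ]
[0.5434, -0.1607, -0.0325, np.float64(-0.002)] dpsi 0.0
```

View pics/t2.png

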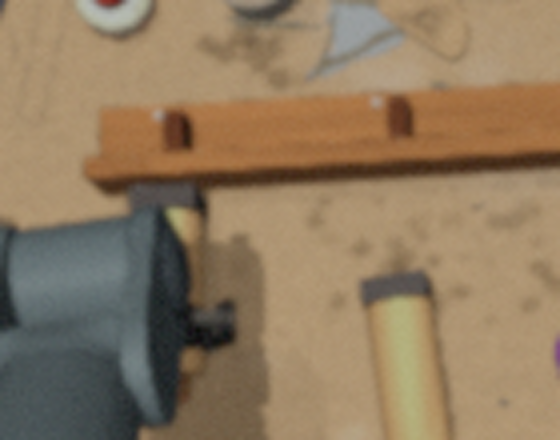

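The top crop shows post A's foot at crop (165,195), just short of the stop face at row 180. I'll nudge it into contact, then raise with light grip along the foot-sliding arc.

>>> servo_tool --commands '[[[-0.003, 0, 0, 0], [-0.006, 0, 0, 0], [-0.006, 0, 0, 0]]]' --squeeze 20

```text
clock: 8.0
tcp_pos: [0.5419, 0.1844, -0.0317]
tool_rot: [[-0.999, -0.043, 0.001], [-0.043, 0.999, 0.0], [-0.001, 0.0, -1.0]]
wrist_force: [-2.2, 0.0, -1.5]
grip_width: 0.621
finger_force: 42.1
```

>>> servo_tool --commands '[[[0.001, 0, -0.014, 0], [0.003, 0, -0.028, 0], [0.004, 0, -0.042, 0], [0.001, 0, -0.052, 0], [-0.001, 0, -0.06, 0], [-0.006, 0, -0.068, 0], [-0.011, 0, -0.076, 0], [-0.016, 0, -0.082, 0], [-0.016, 0, -0.082, 0]]]'

```text
clock: 9.12
tcp_pos: [0.558, 0.1851, 0.0507]
tool_rot: [[-0.999, -0.043, 0.0], [-0.043, 0.999, 0.0], [-0.0, 0.0, -1.0]]
wrist_force: [-0.4, -0.1, -5.9]
grip_width: 0.618
finger_force: 42.6
```

```bash
python3 - <<'E'
from h import *
state();p=snapshot("scene");save(p,"s2",(330,190,450,310),5)
E
```

```text
t 9.12 tcp [0.558  0.1851 0.0507] F [-0.4 -0.1 -5.9] grip 0.618 42.6
[[-0.999, -0.043, 0.0], [-0.043, 0.999, 0.0], [-0.0, 0.0, -1.0]] [ 0.13  0.27  1.81 -0.    1.06 -1.49]
```

View pics/s2.png

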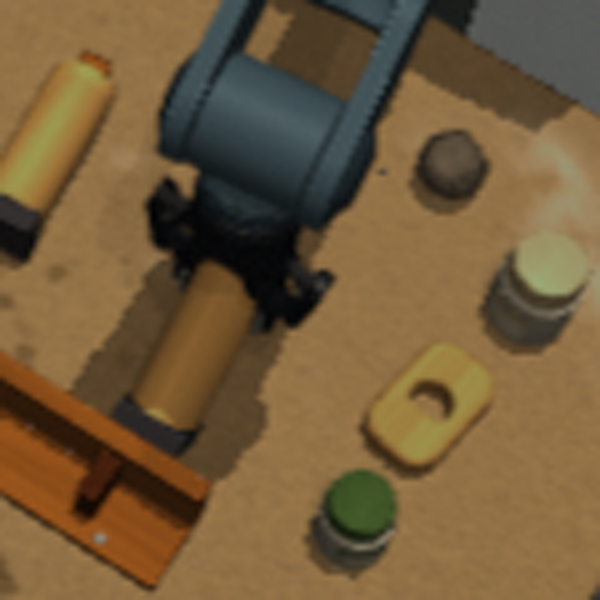

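```bash
cat >> h.py <<'E'
def postang(y0,y1,xf):
    p=snapshot("scene");C=cloud(p)
    c=C[(C[:,1]>y0)&(C[:,1]<y1)&(C[:,0]>.45)&(C[:,0]<xf-.004)&(C[:,2]>.012)]
    # post-coloured pixels only
    hsv=None
    for x in np.arange(.5,xf,.012):
        q=c[(c[:,0]>=x)&(c[:,0]<x+.012)]
        if len(q)>3: print(np.round([x+.006,q[:,1].min(),q[:,1].max(),q[:,2].min(),q[:,2].max()],3),len(q))
E
python3 - <<'E'
from h import *
postang(.155,.22,.664)
E
```

```text
[0.506 0.157 0.175 0.423 0.428] 6
[0.53  0.158 0.22  0.37  0.382] 33
[0.542 0.155 0.219 0.374 0.387] 52
[0.554 0.155 0.22  0.107 0.39 ] 102
[0.566 0.155 0.22  0.098 0.391] 207
[0.578 0.155 0.22  0.092 0.389] 266
[0.59  0.155 0.22  0.073 0.383] 405
[0.602 0.156 0.215 0.064 0.369] 145
[0.614 0.16  0.217 0.022 0.106] 73
[0.626 0.162 0.218 0.017 0.097] 66
[0.638 0.162 0.217 0.031 0.091] 67
[0.65  0.161 0.218 0.043 0.073] 58
[0.662 0.162 0.218 0.044 0.071] 26
```

>>> servo_tool --commands '[[[0, 0, 0, 0], [0, 0, 0, 0], [0, 0, 0, 0]]]' --fingers 1 --squeeze 20

```text
clock: 9.6
tcp_pos: [0.5575, 0.1851, 0.0502]
tool_rot: [[-0.999, -0.043, -0.0], [-0.043, 0.999, -0.0], [0.0, -0.0, -1.0]]
wrist_force: [-0.0, 0.4, -5.5]
grip_width: 0.62
finger_force: 42.6
```

```bash
python3 - <<'E'
from h import *
postang(.155,.22,.664)
E
```

```text
[0.506 0.156 0.174 0.422 0.424] 6
[0.53  0.156 0.219 0.012 0.383] 33
[0.542 0.159 0.219 0.374 0.385] 58
[0.554 0.156 0.22  0.094 0.39 ] 96
[0.566 0.155 0.22  0.092 0.39 ] 210
[0.578 0.155 0.22  0.085 0.387] 254
[0.59  0.155 0.22  0.07  0.383] 438
[0.602 0.155 0.216 0.067 0.369] 118
[0.614 0.16  0.216 0.057 0.105] 70
[0.626 0.161 0.218 0.028 0.097] 75
[0.638 0.164 0.217 0.038 0.08 ] 61
[0.65  0.161 0.218 0.046 0.073] 64
[0.662 0.163 0.213 0.048 0.067] 22
```

>>> servo_tool --commands '[[[0.004, 0, 0.005, 0], [0.006, 0, 0.01, 0], [0.003, 0, 0.008, 0], [0.0005, 0, 0.004, 0], [-0.005, 0, 0, 0], [-0.0105, 0, -0.005, 0], [-0.016, 0, -0.008, 0], [-0.0215, 0, -0.01, 0], [-0.0215, 0, -0.01, 0]]]'

```text
clock: 10.78
tcp_pos: [0.5797, 0.186, 0.0604]
tool_rot: [[-0.999, -0.043, 0.001], [-0.043, 0.999, 0.0], [-0.001, 0.0, -1.0]]
wrist_force: [-1.2, 0.0, -4.3]
grip_width: 0.62
finger_force: 40.5
```

```bash
python3 - <<'E'
from h import *
postang(.155,.22,.664)
E
```

```text
[0.506 0.157 0.219 0.391 0.45 ] 100
[0.518 0.155 0.219 0.413 0.441] 65
[0.542 0.171 0.217 0.374 0.386] 7
[0.554 0.156 0.219 0.377 0.392] 35
[0.566 0.156 0.22  0.385 0.4  ] 59
[0.578 0.156 0.22  0.015 0.399] 106
[0.59  0.155 0.22  0.083 0.399] 228
[0.602 0.155 0.22  0.07  0.399] 299
[0.614 0.155 0.218 0.02  0.393] 422
[0.626 0.155 0.216 0.024 0.375] 111
[0.638 0.162 0.218 0.025 0.087] 78
[0.65  0.161 0.218 0.033 0.067] 65
[0.662 0.163 0.2   0.04  0.056] 15
```

>>> servo_tool --commands '[[[-0.006, 0, -0.002, 0], [-0.013, 0, -0.004, 0], [-0.02, 0, -0.005, 0], [-0.026, 0, -0.006, 0], [-0.034, 0, -0.006, 0], [-0.042, 0, -0.006, 0], [-0.05, 0, -0.005, 0], [-0.057, 0, -0.005, 0], [-0.057, 0, -0.005, 0]]]'

```text
clock: 11.95
tcp_pos: [0.6369, 0.1885, 0.0651]
tool_rot: [[-0.999, -0.043, 0.001], [-0.043, 0.999, 0.0], [-0.001, 0.0, -1.0]]
wrist_force: [-0.3, -0.5, -6.1]
grip_width: 0.618
finger_force: 24.7
```

```bash
python3 - <<'E'
from h import *
state();p=snapshot("scene");save(p,"s3",(330,190,450,310),5)
postang(.155,.22,.664)
E
```

```text
t 11.95 tcp [0.6369 0.1885 0.0651] F [-0.3 -0.5 -6.1] grip 0.618 24.7
[[-0.999, -0.043, 0.001], [-0.043, 0.999, 0.0], [-0.001, 0.0, -1.0]] [ 0.12  0.41  1.6  -0.    1.13 -1.5 ]
[0.506 0.157 0.22  0.427 0.493] 118
[0.518 0.155 0.219 0.424 0.483] 125
[0.53  0.155 0.219 0.423 0.472] 103
[0.542 0.155 0.218 0.354 0.464] 126
[0.554 0.155 0.219 0.375 0.454] 105
[0.566 0.155 0.22  0.394 0.451] 113
[0.578 0.159 0.194 0.428 0.438] 19
[0.602 0.168 0.219 0.378 0.39 ] 12
[0.614 0.156 0.218 0.017 0.401] 54
[0.626 0.155 0.219 0.013 0.404] 70
[0.638 0.156 0.219 0.017 0.408] 162
[0.65  0.155 0.22  0.02  0.404] 311
[0.662 0.157 0.22  0.04  0.403] 87
```

View pics/s3.png

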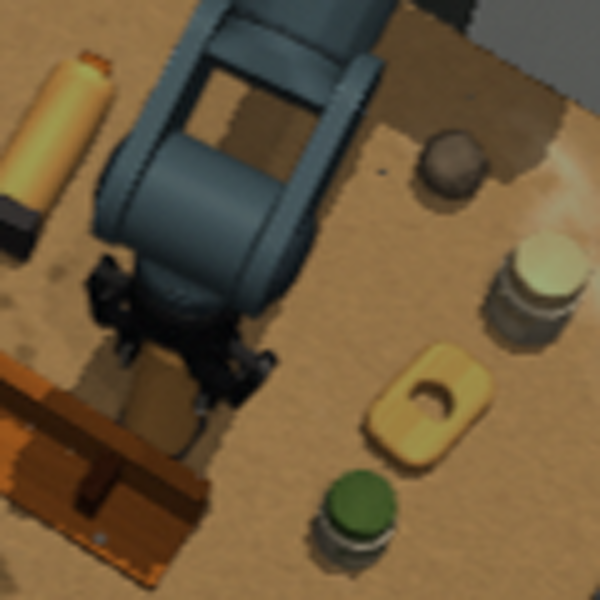

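The scene crop shows the post near-vertical under the gripper at (165,400), in front of the stop. Its full weight is still on the grip, so I'll lower it gently.

>>> servo_tool --commands '[[[0.002, 0, 0.003, 0], [0.002, 0, 0.006, 0], [0.002, 0, 0.006, 0]]]'

```text
clock: 12.42
tcp_pos: [0.635, 0.1885, 0.0614]
tool_rot: [[-0.999, -0.044, 0.002], [-0.044, 0.999, 0.0], [-0.002, -0.0, -1.0]]
wrist_force: [-2.3, -0.8, 4.2]
grip_width: 0.618
finger_force: 24.9
```

>>> servo_tool --commands '[[[0, 0, 0.003, 0], [0, 0, 0.006, 0], [0, 0, 0.006, 0]]]'

```text
clock: 12.8
tcp_pos: [0.6397, 0.1888, 0.061]
tool_rot: [[-0.999, -0.044, 0.012], [-0.044, 0.999, 0.001], [-0.012, 0.0, -1.0]]
wrist_force: [-1.2, -1.0, 19.7]
grip_width: 0.616
finger_force: 21.9
```

>>> servo_tool --commands '[[[0, 0, -0.007, 0], [0, 0, -0.007, 0]]]'

```text
clock: 13.05
tcp_pos: [0.6347, 0.1885, 0.0611]
tool_rot: [[-0.999, -0.043, 0.002], [-0.043, 0.999, 0.0], [-0.002, 0.0, -1.0]]
wrist_force: [0.4, -0.7, 3.1]
grip_width: 0.612
finger_force: 24.7
```

>>> servo_tool --commands '[[[0, 0, 0, 0], [0, 0, 0, 0], [0, 0, 0, 0], [0, 0, 0, 0], [0, 0, -0.03, 0], [0, 0, -0.08, 0], [0.02, 0, -0.13, 0], [0.04, 0, -0.17, 0], [0.06, 0, -0.17, 0]]]' --fingers -1

```text
clock: 14.18
tcp_pos: [0.5752, 0.1861, 0.2342]
tool_rot: [[-0.999, -0.044, 0.007], [-0.044, 0.999, 0.001], [-0.007, 0.001, -1.0]]
wrist_force: [-0.1, -1.0, -0.4]
grip_width: 1.001
finger_force: 0.0
```

```bash
python3 - <<'E'
from h import *
state();p=snapshot("wrist");save(p,"w4")
C=cloud(p)
c=C[(C[:,1]>.15)&(C[:,1]<.23)&(C[:,0]>.59)&(C[:,0]<.69)]
for a,b in ((.14,.156),(.162,.18)):
    q=c[(c[:,2]>a)&(c[:,2]<b)]
    if len(q)>10: print(a,len(q),np.round(cv2.minAreaRect((q[:,:2]*1000).astype(np.float32)),1) if 0 else [np.round(v,1) for v in cv2.minAreaRect((q[:,:2]*1000).astype(np.float32))],q[:,2].mean(),q.mean(0))
E
```

```text
t 14.18 tcp [0.5752 0.1861 0.2342] F [-0.1 -1.  -0.4] grip 1.001 0.0
[[-0.999, -0.044, 0.007], [-0.044, 0.999, 0.001], [-0.007, 0.001, -1.0]] [ 0.13  0.1   1.64  0.    1.39 -1.49]
0.14 1780 [array([631.7, 189.1]), array([52.6, 53.5]), np.float64(52.7)] 0.14847645072837537 [0.62504933 0.18898607 0.14847645]
0.162 662 [array([633.7, 189.4]), array([19.9, 27.8]), np.float64(2.1)] 0.16933911278881714 [0.63153468 0.18932694 0.16933911]
```

View pics/w4.png

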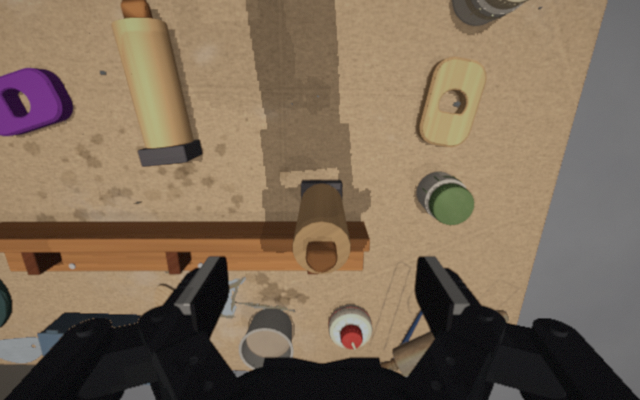

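The wrist view shows post A upright in front of the stop, with the spigot at (322,255) measured about (0.632, 0.189). The spigot flat faces the robot (−x). Now post B, measured from this same view.

```bash
python3 - <<'E'
from h import *
p=snapshot("wrist");c=cloud(p)
c=c[(c[:,2]>.033)&(c[:,2]<.06)&(c[:,1]<.07)&(c[:,1]>-.08)&(c[:,0]<.62)]
print(c[:,0].min(),c[:,0].max());M=[]
for x in np.arange(.41,.60,.012):
    q=c[(c[:,0]>=x)&(c[:,0]<x+.012)]
    if len(q)>5:
        M.append((x+.006,(q[:,1].min()+q[:,1].max())/2)); print(np.round([*M[-1],q[:,1].min(),q[:,1].max(),q[:,2].max()],4))
M=np.array(M);M=M[(M[:,0]>.45)&(M[:,0]<.57)];k=np.polyfit(*M.T,1);print(k,np.degrees(np.arctan(k[0])))
a=np.degrees(np.arctan(k[0]));x=.463;y=np.polyval(k,x);print(x,y)
plan((x,y,.06,90+a),(x,y,-.033,90+a))
E
```

```text
0.4133410440483287 0.5861676606690318
[ 0.416  -0.0164 -0.0288 -0.0039  0.0356]
[ 0.428  -0.008  -0.0271  0.011   0.0498]
[ 0.44   -0.0122 -0.0373  0.0129  0.0545]
[ 0.452  -0.0105 -0.0358  0.0148  0.0546]
[ 0.464  -0.0091 -0.0347  0.0165  0.0543]
[ 0.476  -0.0075 -0.0328  0.0178  0.0549]
[ 0.488  -0.0055 -0.0312  0.0202  0.0544]
[ 0.5    -0.0029 -0.0289  0.023   0.0546]
[ 0.512  -0.0015 -0.0273  0.0243  0.0546]
[ 5.24e-01  3.00e-04 -2.56e-02  2.62e-02  5.45e-02]
[ 0.536   0.0019 -0.0236  0.0274  0.0542]
[ 0.548   0.0033 -0.0227  0.0294  0.055 ]
[ 0.56    0.0061 -0.0201  0.0323  0.0542]
[ 0.572   0.0057 -0.0227  0.0341  0.0547]
[ 0.584   0.0064 -0.0206  0.0334  0.0546]
[ 0.15263545 -0.07977675] 8.678385792376773
0.463 -0.009106539952907514
[0.1181, -0.1901, 0.1704, np.float64(-0.77)] dpsi 6.2
[0.1181, -0.1901, 0.2634, np.float64(-0.77)] dpsi 6.2
```

>>> servo_tool --commands '[[[0.06, -0.06, 0, -0.77], [0.118, -0.12, 0.02, -0.77], [0.118, -0.18, 0.08, -0.77], [0.118, -0.19, 0.14, -0.77], [0.118, -0.19, 0.19, -0.77], [0.118, -0.19, 0.235, -0.77], [0.118, -0.19, 0.255, -0.77], [0.118, -0.19, 0.263, -0.77], [0.118, -0.19, 0.263, -0.77]]]'

```text
clock: 15.4
tcp_pos: [0.4646, -0.0091, -0.0327]
tool_rot: [[-0.989, -0.15, -0.001], [-0.15, 0.989, 0.0], [0.0, 0.0, -1.0]]
wrist_force: [0.9, -0.3, 0.4]
grip_width: 0.999
finger_force: 0.0
```

>>> servo_tool --commands '[[[0, 0, 0, 0], [0, 0, 0, 0], [0, 0, 0, 0], [0, 0, 0, 0], [0, 0, 0, 0], [0, 0, 0, 0]]]' --fingers 1 --squeeze 20

```text
clock: 16.15
tcp_pos: [0.4659, -0.0095, -0.031]
tool_rot: [[-0.989, -0.15, 0.003], [-0.15, 0.989, -0.001], [-0.003, -0.001, -1.0]]
wrist_force: [-1.5, 0.1, 7.0]
grip_width: 0.628
finger_force: 20.3
```

```bash
python3 - <<'E'
from h import *
plan((.5418,-.0105,-.032,92.5),(.5478,-.0105,-.032,92.5))
E
```

```text
[-0.0749, -0.0123, 0.0012, np.float64(0.765)] dpsi -6.1
[-0.0808, -0.0132, 0.0012, np.float64(0.765)] dpsi -6.1
```

>>> servo_tool --commands '[[[-0.012, -0.002, 0, 0.15], [-0.024, -0.004, 0, 0.3], [-0.036, -0.006, 0, 0.45], [-0.048, -0.008, 0, 0.6], [-0.06, -0.01, 0, 0.765], [-0.072, -0.012, 0, 0.765], [-0.076, -0.0125, 0, 0.765], [-0.079, -0.013, 0, 0.765], [-0.079, -0.013, 0, 0.765]]]'

```text
clock: 17.27
tcp_pos: [0.5432, -0.01, -0.0317]
tool_rot: [[-0.999, -0.045, -0.004], [-0.045, 0.999, 0.0], [0.004, 0.0, -1.0]]
wrist_force: [-8.6, -0.1, 10.7]
grip_width: 0.627
finger_force: 22.0
```

>>> servo_tool --commands '[[[-0.002, 0, 0, 0], [-0.004, 0, 0, 0], [-0.006, 0, 0, 0], [-0.006, 0, 0, 0]]]'

```text
clock: 17.77
tcp_pos: [0.5489, -0.0098, -0.0317]
tool_rot: [[-0.999, -0.045, -0.004], [-0.045, 0.999, -0.0], [0.004, 0.0, -1.0]]
wrist_force: [-8.9, 0.6, 11.4]
grip_width: 0.627
finger_force: 22.0
```

>>> servo_tool --commands '[[[0.003, 0, -0.014, 0], [0.004, 0, -0.028, 0], [0.005, 0, -0.04, 0], [0.002, 0, -0.049, 0], [0, 0, -0.057, 0], [-0.004, 0, -0.065, 0], [-0.009, 0, -0.072, 0], [-0.014, 0, -0.078, 0], [-0.014, 0, -0.078, 0]]]'

```text
clock: 18.9
tcp_pos: [0.565, -0.0093, 0.0459]
tool_rot: [[-0.999, -0.044, 0.001], [-0.044, 0.999, -0.0], [-0.001, -0.0, -1.0]]
wrist_force: [-1.4, 1.2, -1.5]
grip_width: 0.626
finger_force: 23.2
```

```bash
python3 - <<'E'
from h import *
postang(-.035,.035,.672)
E
```

```text
[ 0.506 -0.035  0.035  0.388  0.434] 72
[0.518 0.009 0.034 0.415 0.43 ] 15
[ 0.53  -0.033  0.033  0.016  0.37 ] 9
[ 0.542 -0.033  0.024  0.366  0.381] 33
[ 0.554 -0.034  0.031  0.135  0.386] 66
[ 0.566 -0.034  0.035  0.092  0.394] 154
[ 0.578 -0.035  0.034  0.078  0.391] 220
[ 0.59  -0.035  0.034  0.063  0.387] 233
[ 0.602 -0.034  0.034  0.047  0.381] 323
[ 0.614 -0.034  0.035  0.015  0.372] 115
[ 0.626 -0.031  0.02   0.013  0.087] 64
[ 0.638 -0.032  0.021  0.016  0.076] 60
[ 0.65  -0.033  0.02   0.024  0.064] 57
[ 0.662 -0.03   0.022  0.036  0.056] 32
```

>>> servo_tool --commands '[[[-0.007, 0, -0.006, 0], [-0.014, 0, -0.01, 0], [-0.021, 0, -0.014, 0], [-0.03, 0, -0.017, 0], [-0.039, 0, -0.019, 0], [-0.048, 0, -0.02, 0], [-0.056, 0, -0.021, 0], [-0.064, 0, -0.021, 0], [-0.072, 0, -0.02, 0], [-0.078, 0, -0.02, 0], [-0.078, 0, -0.02, 0]]]'

```text
clock: 20.32
tcp_pos: [0.6426, -0.0058, 0.0649]
tool_rot: [[-0.999, -0.044, -0.0], [-0.044, 0.999, 0.0], [0.0, 0.0, -1.0]]
wrist_force: [-1.2, -0.7, -6.9]
grip_width: 0.625
finger_force: 27.5
```

>>> servo_tool --commands '[[[0.001, 0, 0.003, 0], [0.002, 0, 0.006, 0], [0.002, 0, 0.006, 0]]]'

```text
clock: 20.7
tcp_pos: [0.6432, -0.006, 0.0627]
tool_rot: [[-0.999, -0.044, 0.007], [-0.044, 0.999, -0.0], [-0.007, -0.001, -1.0]]
wrist_force: [-0.4, 1.3, 4.9]
grip_width: 0.623
finger_force: 28.7
```

>>> servo_tool --commands '[[[0, 0, 0.003, 0], [0, 0, 0.006, 0], [0, 0, 0.006, 0]]]'

```text
clock: 21.08
tcp_pos: [0.6474, -0.0062, 0.0615]
tool_rot: [[-0.999, -0.044, 0.016], [-0.044, 0.999, -0.001], [-0.016, -0.002, -1.0]]
wrist_force: [1.5, 4.3, 19.7]
grip_width: 0.627
finger_force: 30.5
```

Unload, open, retreat up and back, and look at both spigots.

>>> servo_tool --commands '[[[0, 0, -0.008, 0], [0, 0, -0.008, 0]]]'

```text
clock: 21.32
tcp_pos: [0.6404, -0.006, 0.0614]
tool_rot: [[-0.999, -0.044, 0.001], [-0.044, 0.999, -0.0], [-0.001, -0.0, -1.0]]
wrist_force: [1.0, 1.2, 1.3]
grip_width: 0.627
finger_force: 29.0
```

>>> servo_tool --commands '[[[0, 0, 0, 0], [0, 0, 0, 0], [0, 0, 0, 0], [0, 0, 0, 0], [0, 0, -0.03, 0], [0, 0, -0.08, 0], [0.02, 0.02, -0.13, 0], [0.04, 0.07, -0.18, 0], [0.04, 0.1, -0.22, 0], [0.04, 0.1, -0.22, 0], [0.04, 0.1, -0.22, 0]]]' --fingers -1

```text
clock: 22.7
tcp_pos: [0.5957, 0.0922, 0.2807]
tool_rot: [[-0.999, -0.044, -0.001], [-0.044, 0.999, -0.0], [0.001, -0.0, -1.0]]
wrist_force: [-0.3, -0.3, 0.1]
grip_width: 1.0
finger_force: 0.0
```

```bash
cat >> h.py <<'E'
def spig(p,y0,y1):
    """fit spigot axis/flat angle by matching high points with a D model"""
    C=cloud(p);c=C[(C[:,1]>y0)&(C[:,1]<y1)&(C[:,0]>.58)&(C[:,0]<.70)]
    sh=c[(c[:,2]>.140)&(c[:,2]<.157)];sp=c[(c[:,2]>.161)&(c[:,2]<.182)]
    ms=cv2.minEnclosingCircle((sh[:,:2]*1000).astype(np.float32)); r=cv2.minAreaRect((sp[:,:2]*1000).astype(np.float32))
    h=cv2.convexHull((sp[:,:2]*1000).astype(np.float32))[:,0]
    print("shoulder",np.round(ms[0],1),round(ms[1],1),"z",np.round(np.median(sh[:,2]),4),"spigot rect",np.round(r[0],1),np.round(r[1],1),round(r[2],1),"z",np.round(np.median(sp[:,2]),4),len(sp))
    # D fit: largest-area overlap on hull edges
    H=np.vstack([h,h[:1]]);P=np.vstack([a+(b-a)*t for a,b in zip(H[:-1],H[1:]) for t in np.linspace(0,1,max(2,int(np.hypot(*(b-a)))),endpoint=False)])
    from scipy.optimize import least_squares
    best=None
    for a0 in np.radians([0,90,180,270]):
        def f(v):
            d=P-v[:2];n=np.array([np.cos(v[2]),np.sin(v[2])]);s=v[3]
            e=np.maximum(np.hypot(d[:,0],d[:,1])-(14-s),d@n-(8-s*.6)); return e
        o=least_squares(f,[*P.mean(0),a0,.5],loss="soft_l1",f_scale=.7)
        if best is None or o.cost<best.cost:best=o
    print("  D fit axis",np.round(best.x[:2],1),"flat dir",round(np.degrees(best.x[2])%360,1),"shrink",round(best.x[3],1),"cost",round(best.cost,2),len(P))
E
python3 - <<'E'
from h import *
state();p=snapshot("wrist");save(p,"w5")
spig(p,.14,.24);spig(p,-.05,.05)
C=cloud(p);print(C[(abs(C[:,2])<.03)][:,2].mean())
E
```

```text
t 22.7 tcp [0.5957 0.0922 0.2807] F [-0.3 -0.3  0.1] grip 1.0 0.0
[[-0.999, -0.044, -0.001], [-0.044, 0.999, -0.0], [0.001, -0.0, -1.0]] [-0.03  0.08  1.58 -0.    1.48 -1.65]
shoulder [632.  189.1] 27.0 z 0.1487 spigot rect [634.5 188.8] [21.  27.2] 1.4 z 0.1702 539
  D fit axis [631.6 188.5] flat dir 182.6 shrink 0.7 cost 5.97 79
shoulder [638.9  -4.3] 27.1 z 0.1487 spigot rect [635.4  -3.8] [21.2 27. ] 2.1 z 0.1702 547
  D fit axis [638.2  -4. ] flat dir 0.6 shrink 0.6 cost 3.01 76
0.0019175679444158598
```

View pics/w5.png

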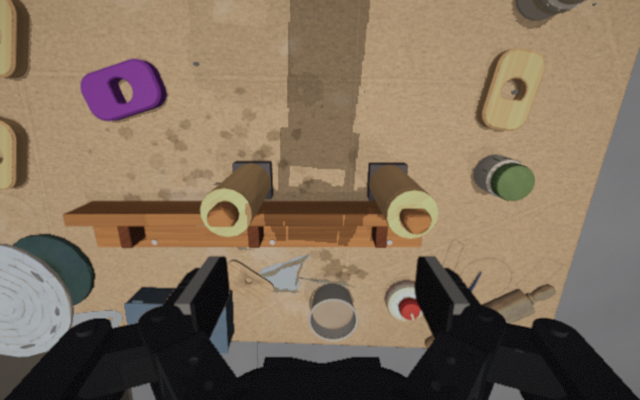

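The wrist view shows both posts upright before the stop: A's spigot at (415,218) with its flat to −x, B's at (222,215) with its flat to +x. The three tan tops, the purple decoy and the green jar are also visible. Next I'll look at the near tan top at (513,90).

```bash
cat >> h.py <<'E'
def topfit(p,x,y,zt=.024,lo=.018,hi=.035):
    from scipy.optimize import least_squares
    zm=p["z_map"];C=np.full((400,640,3),np.nan);C[zm>0]=cloud(p)
    m=(C[...,2]>lo)&(C[...,2]<hi)&(np.hypot(C[...,0]-x,C[...,1]-y)<.09)
    m=cv2.morphologyEx(m.astype(np.uint8),cv2.MORPH_OPEN,np.ones((3,3)))
    cs,hr=cv2.findContours(m,cv2.RETR_CCOMP,cv2.CHAIN_APPROX_NONE)
    o=max((i for i in range(len(cs)) if hr[0][i][3]<0),key=lambda i:cv2.contourArea(cs[i]))
    W=lambda c:np.array([at_z(p,q,zt)[:2]*1000 for q in c[:,0].astype(float)])
    r=cv2.minAreaRect(W(cs[o]).astype(np.float32))
    holes=[i for i in range(len(cs)) if hr[0][i][3]==o];h=max(holes,key=lambda i:cv2.contourArea(cs[i]))
    P=W(cs[h]);best=None
    for a0 in np.radians([0,90,180,270]):
        def f(v):
            d=P-v[:2];n=np.array([np.cos(v[2]),np.sin(v[2])])
            return np.maximum(np.hypot(d[:,0],d[:,1])-16+v[3],d@n-10+v[3])
        s=least_squares(f,[*P.mean(0),a0,0],loss="soft_l1",f_scale=.7)
        if best is None or s.cost<best.cost:best=s
    long=r[2] if r[1][0]>r[1][1] else r[2]+90
    print("top rect",np.round(r[0],1),np.round(r[1],1),"long axis",round(long%180,1),"| hole",np.round(best.x[:2],1),"flat dir",round(np.degrees(best.x[2])%360,1),"shr",round(best.x[3],1),"cost",round(best.cost,1),len(P))
E
python3 - <<'E'
from h import *
plan((.501,.337,.12,90))
p=snapshot("wrist")
try: topfit(p,.501,.337)
except Exception as e: print(e)
E
```

```text
[0.0832, 0.2491, 0.1599, np.float64(0.313)] dpsi -2.5
top rect [502.1 335. ] [62.6 99.2] long axis 172.3 | hole [502.7 335.8] flat dir 352.4 shr 0.0 cost 14.4 76
```

This near top's flat faces +x, so it suits post B with about 10° of turn. Go and grip it.

>>> servo_tool --commands '[[[0.04, 0.06, 0, 0.6], [0.08, 0.12, 0.02, 1.2], [0.083, 0.18, 0.06, 1.27], [0.083, 0.247, 0.12, 1.27], [0.083, 0.247, 0.18, 1.27], [0.083, 0.247, 0.22, 1.27], [0.083, 0.247, 0.22, 1.27], [0.083, 0.247, 0.22, 1.27]]]'

```text
clock: 23.8
tcp_pos: [0.5019, 0.3344, 0.0604]
tool_rot: [[-0.991, 0.134, -0.002], [0.134, 0.991, -0.001], [0.002, -0.002, -1.0]]
wrist_force: [-0.7, 0.3, -0.0]
grip_width: 0.998
finger_force: 0.0
```

```bash
python3 - <<'E'
from h import *
state();p=snapshot("wrist")
try: topfit(p,.501,.337)
except Exception as e: print(e)
plan((.5025,.3355,-.038,82.4))
E
```

```text
t 23.8 tcp [0.5019 0.3344 0.0604] F [-0.7  0.3 -0. ] grip 0.998 0.0
[[-0.991, 0.134, -0.002], [0.134, 0.991, -0.001], [0.002, -0.002, -1.0]] [ 0.4   0.29  1.76 -0.    1.09 -1.04]
top rect [500.3 338.1] [60.8 97.3] long axis 172.6 | hole [500.3 338. ] flat dir 353.0 shr 0.2 cost 9.0 123
[0.0012, 0.0003, 0.1006, np.float64(-0.011)] dpsi 0.1
```

>>> servo_tool --commands '[[[0.0013, 0.0025, 0.05, 0], [0.0013, 0.0025, 0.085, 0], [0.0013, 0.0025, 0.095, 0], [0.0013, 0.0025, 0.098, 0], [0.0013, 0.0025, 0.098, 0]]]'

```text
clock: 24.48
tcp_pos: [0.5031, 0.3386, -0.0345]
tool_rot: [[-0.991, 0.133, 0.003], [0.133, 0.991, 0.001], [-0.003, 0.002, -1.0]]
wrist_force: [0.5, 0.6, 0.8]
grip_width: 1.001
finger_force: 0.0
```

>>> servo_tool --commands '[[[0, 0, 0, 0], [0, 0, 0, 0], [0, 0, 0, 0], [0, 0, 0, 0], [0, 0, 0, 0]]]' --fingers 1 --squeeze 50

```text
clock: 25.1
tcp_pos: [0.5025, 0.3385, -0.0351]
tool_rot: [[-0.991, 0.133, 0.002], [0.133, 0.991, 0.001], [-0.002, 0.001, -1.0]]
wrist_force: [-0.7, 0.0, 5.9]
grip_width: 0.712
finger_force: 56.1
```

>>> servo_tool --commands '[[[0, 0, -0.06, 0], [0, 0, -0.12, 0], [0, 0, -0.18, 0], [0, 0, -0.24, 0], [0, 0, -0.24, 0]]]'

```text
clock: 25.72
tcp_pos: [0.5044, 0.3395, 0.2103]
tool_rot: [[-0.991, 0.133, 0.011], [0.133, 0.991, 0.005], [-0.011, 0.006, -1.0]]
wrist_force: [0.5, 0.1, -1.8]
grip_width: 0.713
finger_force: 55.7
```

```bash
python3 - <<'E'
from h import *
s=state();p=snapshot("wrist");save(p,"w6")
C=cloud(p);t=s["tcp_pos"]
c=C[(np.hypot(C[:,0]-t[0],C[:,1]-t[1])<.06)&(C[:,2]>t[2])&(C[:,2]<t[2]+.09)]
print(np.histogram(c[:,2]-t[2],np.arange(0,.095,.005)))
E
```

```text
t 25.73 tcp [0.5044 0.3395 0.2103] F [ 0.5  0.1 -1.8] grip 0.713 55.7
[[-0.991, 0.133, 0.011], [0.133, 0.991, 0.005], [-0.011, 0.006, -1.0]] [ 0.41  0.12  1.66  0.    1.34 -1.03]
(array([    0,     0,     0,     0,     0,     0,     3,   479,   609,
         713,  1441, 22290,   588,   663,   745,   665,   854,   910]), array([0.   , 0.005, 0.01 , 0.015, 0.02 , 0.025, 0.03 , 0.035, 0.04 ,
       0.045, 0.05 , 0.055, 0.06 , 0.065, 0.07 , 0.075, 0.08 , 0.085,
       0.09 ]))
```

View pics/w6.png

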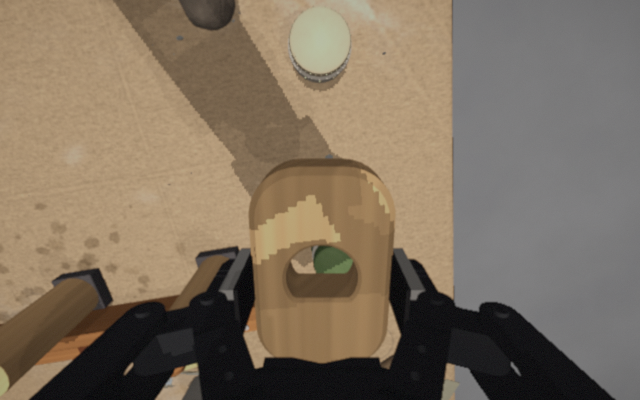

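The wrist view shows the tan top held level between the pads, with its D-hole at (320,272). Now the hole's position relative to the tool.

```bash
cat >> h.py <<'E'
def held(p):
    """hole of the held top relative to TCP, and TCP/psi targets for a post"""
    s=sensors.get_obs();t=np.array(s["tcp_pos"]);C=cloud(p)
    c=C[(np.hypot(C[:,0]-t[0],C[:,1]-t[1])<.045)&(C[:,2]>t[2]+.045)&(C[:,2]<t[2]+.07)]
    zs=np.median(c[:,2]);print("surface above tcp",round(zs-t[2],4),"tcp",np.round(t,4),"psi",round(np.degrees(np.arctan2(s["tool_rot"][1][1],s["tool_rot"][0][1])),1))
    topfit(p,t[0],t[1],zs,zs-.005,zs+.005)
E
python3 - <<'E'
from h import *
held(snapshot("wrist"))
E
```

```text
surface above tcp 0.0606 tcp [0.501  0.338  0.2033] psi 82.4
top rect [499.6 340.7] [99.4 82.7] long axis 15.9 | hole [500.2 340. ] flat dir 351.7 shr 0.8 cost 8.7 197
```

```bash
python3 - <<'E'
from h import *
plan((.6395,-.0059,.2,91.8),(.6395,-.0059,.145,91.8))
E
```

```text
[-0.1829, -0.3224, 0.0033, np.float64(-1.179)] dpsi 9.4
[-0.1829, -0.3224, 0.0583, np.float64(-1.179)] dpsi 9.4
```

>>> servo_tool --commands '[[[-0.183, -0.3224, 0, -1.18], [-0.183, -0.3224, 0, -1.18], [-0.183, -0.3224, 0, -1.18], [-0.183, -0.3224, 0, -1.18], [-0.183, -0.3224, 0, -1.18], [-0.183, -0.3224, 0, -1.18], [-0.183, -0.3224, 0, -1.18], [-0.183, -0.3224, 0, -1.18], [-0.183, -0.3224, 0.02, -1.18], [-0.183, -0.3224, 0.04, -1.18], [-0.183, -0.3224, 0.04, -1.18], [-0.183, -0.3224, 0.04, -1.18]]]'

```text
clock: 27.32
tcp_pos: [0.6397, -0.0055, 0.1632]
tool_rot: [[-0.999, -0.032, -0.0], [-0.032, 0.999, 0.0], [0.0, 0.0, -1.0]]
wrist_force: [0.9, -0.1, -1.1]
grip_width: 0.713
finger_force: 55.6
```

```bash
python3 - <<'E'
from h import *
p=snapshot("wrist");save(p,"w7",(200,200,440,400),3)
held(p)
plan((.6395,-.0059,.14,91.8))
E
```

```text
surface above tcp 0.057 tcp [ 0.6402 -0.0057  0.1639] psi 91.8
top rect [637.1  -5. ] [82.6 99.3] long axis 158.0 | hole [637.7  -4.4] flat dir 2.2 shr 0.8 cost 6.7 185
[0.0007, -0.0002, 0.0239, np.float64(0.003)] dpsi -0.0
```

View pics/w7.png

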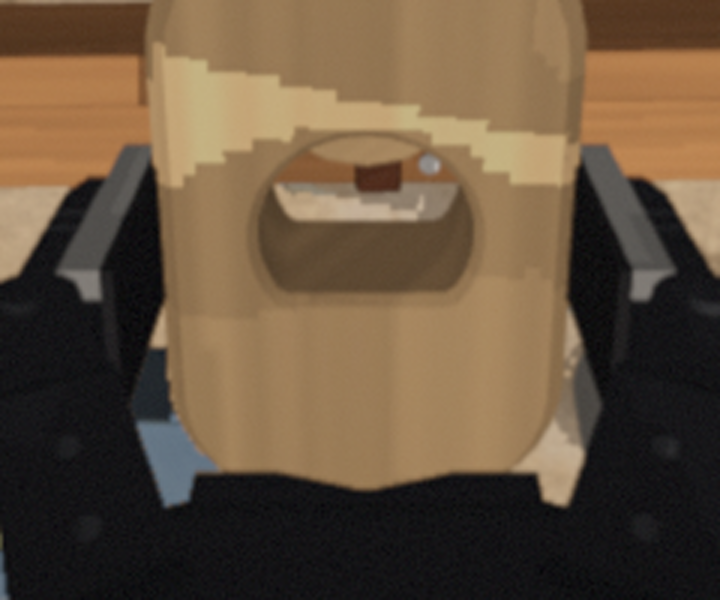

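The crop shows the hole's flat at the bottom (+x side), which matches post B's spigot. Lowering under guard.

>>> servo_tool --commands '[[[-0.0006, 0.0004, 0.012, 0], [-0.0006, 0.0004, 0.022, 0], [-0.0006, 0.0004, 0.027, 0], [-0.0006, 0.0004, 0.031, 0], [-0.0006, 0.0004, 0.031, 0]]]'

```text
clock: 28.0
tcp_pos: [0.6402, -0.0055, 0.132]
tool_rot: [[-1.0, -0.031, -0.001], [-0.031, 1.0, 0.0], [0.001, 0.0, -1.0]]
wrist_force: [-0.1, 0.6, -0.1]
grip_width: 0.709
finger_force: 55.6
```

>>> servo_tool --commands '[[[0, 0, 0.004, 0], [0, 0, 0.008, 0], [0, 0, 0.012, 0], [0, 0, 0.012, 0]]]'

```text
clock: 28.5
tcp_pos: [0.64, -0.0054, 0.1197]
tool_rot: [[-1.0, -0.032, -0.001], [-0.032, 1.0, 0.0], [0.001, 0.0, -1.0]]
wrist_force: [-0.6, 0.3, -1.6]
grip_width: 0.708
finger_force: 55.6
```

Going in freely. Down to the shoulder, then release.

>>> servo_tool --commands '[[[0, 0, 0.003, 0], [0, 0, 0.006, 0], [0, 0, 0.008, 0], [0, 0, 0.008, 0]]]'

```text
clock: 29.0
tcp_pos: [0.6415, -0.0054, 0.1151]
tool_rot: [[-0.999, -0.032, 0.003], [-0.032, 1.0, -0.0], [-0.002, -0.0, -1.0]]
wrist_force: [-3.9, 1.4, 8.7]
grip_width: 0.708
finger_force: 56.8
```

>>> servo_tool --commands '[[[0, 0, -0.003, 0], [0, 0, -0.003, 0]]]'

```text
clock: 29.25
tcp_pos: [0.6404, -0.0054, 0.1152]
tool_rot: [[-1.0, -0.032, 0.0], [-0.032, 1.0, -0.0], [-0.0, -0.0, -1.0]]
wrist_force: [-1.3, -0.8, -1.9]
grip_width: 0.709
finger_force: 55.5
```

>>> servo_tool --commands '[[[0, 0, 0, 0], [0, 0, 0, 0], [0, 0, 0, 0], [0, 0, -0.03, 0], [0, 0, -0.08, 0], [0.03, -0.04, -0.1, 0], [0.07, -0.1, -0.1, 0], [0.11, -0.16, -0.1, 0], [0.13, -0.22, -0.1, 0], [0.13, -0.27, -0.1, 0], [0.13, -0.27, -0.1, 0], [0.13, -0.27, -0.1, 0]]]' --fingers -1

```text
clock: 30.75
tcp_pos: [0.5188, -0.2795, 0.2151]
tool_rot: [[-1.0, -0.031, -0.0], [-0.031, 1.0, 0.001], [0.0, 0.001, -1.0]]
wrist_force: [1.0, -0.9, 0.9]
grip_width: 1.0
finger_force: 0.0
```

```bash
python3 - <<'E'
from h import *
state();p=snapshot("wrist");save(p,"w8")
C=cloud(p)
for xy in ((.614,-.36),(.49,-.34)):
    try: topfit(p,*xy)
    except Exception as e: print(xy,e)
p=snapshot("top");C=cloud(p)
c=C[(abs(C[:,0]-.6385)<.06)&(abs(C[:,1]+.004)<.05)&(C[:,2]>.14)&(C[:,2]<.2)]
q=c[c[:,2]>.17];print("seated top",[np.round(v,1) for v in cv2.minAreaRect((q[:,:2]*1000).astype(np.float32))],np.percentile(q[:,2],[5,50,95]))
A=np.c_[q[:,:2],np.ones(len(q))];print(np.linalg.lstsq(A,q[:,2],rcond=None)[0])
E
```

```text
t 30.75 tcp [ 0.5188 -0.2795  0.2151] F [ 1.  -0.9  0.9] grip 1.0 0.0
[[-1.0, -0.031, -0.0], [-0.031, 1.0, 0.001], [0.0, 0.001, -1.0]] [-0.69  0.09  1.69  0.    1.36 -2.29]
top rect [ 613.1 -357.2] [61.1 99.4] long axis 166.0 | hole [ 613.5 -357.4] flat dir 344.1 shr 0.1 cost 4.6 66
top rect [ 463.5 -321. ] [61.1 98.5] long axis 164.9 | hole [ 463.5 -321.1] flat dir 345.5 shr -0.2 cost 5.7 83
seated top [array([639. ,  -5.7]), array([99.5, 64. ]), np.float64(0.0)] [0.17089176 0.17424198 0.17757124]
[-0.00228264 -0.00161603  0.17564429]
```

View pics/w8.png

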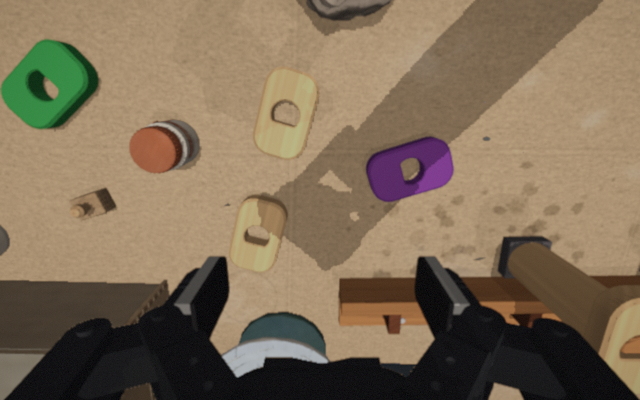

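The wrist view shows the two remaining tan tops at (287,112) and (258,233), both with flats to +x, and the rust jar at (160,148). Purple and green are decoys. The top seated on post B is level, at about z 0.174. I'll take the tan top at (287,112) and half-turn it for post A.

```bash
python3 - <<'E'
from h import *
plan((.4635,-.321,.06,75))
E
```

```text
[0.0571, -0.041, 0.1552, np.float64(2.111)] dpsi -16.9
```

>>> servo_tool --commands '[[[0.03, -0.02, 0.03, 1.2], [0.057, -0.041, 0.08, 2.11], [0.057, -0.041, 0.12, 2.11], [0.057, -0.041, 0.155, 2.11], [0.057, -0.041, 0.155, 2.11], [0.057, -0.041, 0.155, 2.11]]]'

```text
clock: 31.6
tcp_pos: [0.4645, -0.3222, 0.062]
tool_rot: [[-0.966, 0.259, 0.002], [0.259, 0.966, -0.002], [-0.002, -0.001, -1.0]]
wrist_force: [0.1, -0.2, 0.4]
grip_width: 0.996
finger_force: 0.0
```

```bash
python3 - <<'E'
from h import *
state();topfit(snapshot("wrist"),.4635,-.321)
plan((.4635,-.321,-.036,75))
E
```

```text
t 31.6 tcp [ 0.4645 -0.3222  0.062 ] F [ 0.1 -0.2  0.4] grip 0.996 0.0
[[-0.966, 0.259, 0.002], [0.259, 0.966, -0.002], [-0.002, -0.001, -1.0]] [-0.81  0.2   1.86  0.    1.07 -2.12]
top rect [ 462.1 -321. ] [60.8 97. ] long axis 165.0 | hole [ 462.3 -320.9] flat dir 347.2 shr 0.2 cost 8.2 125
[0.002, 0.0015, 0.0985, np.float64(-0.0)] dpsi 0.0
```

>>> servo_tool --commands '[[[0.001, 0.001, 0.05, 0], [0.002, 0.0015, 0.085, 0], [0.002, 0.0015, 0.095, 0], [0.002, 0.0015, 0.098, 0], [0.002, 0.0015, 0.098, 0]]]'

```text
clock: 32.28
tcp_pos: [0.463, -0.3214, -0.0358]
tool_rot: [[-0.966, 0.26, 0.002], [0.26, 0.966, -0.002], [-0.003, -0.002, -1.0]]
wrist_force: [-0.5, 0.2, 0.2]
grip_width: 1.001
finger_force: 0.0
```

>>> servo_tool --commands '[[[0, 0, 0, 0], [0, 0, 0, 0], [0, 0, 0, 0], [0, 0, 0, 0], [0, 0, 0, 0]]]' --fingers 1 --squeeze 50

```text
clock: 32.9
tcp_pos: [0.4627, -0.3213, -0.0361]
tool_rot: [[-0.966, 0.26, 0.002], [0.26, 0.966, -0.002], [-0.002, -0.001, -1.0]]
wrist_force: [-0.9, 0.9, 6.1]
grip_width: 0.713
finger_force: 55.7
```

>>> servo_tool --commands '[[[0, 0, -0.06, 0], [0, 0, -0.12, 0], [0, 0, -0.18, 1.3], [0, 0, -0.24, 2.6], [0, 0, -0.26, 3.9], [0, 0, -0.26, 5.2], [0, 0, -0.26, 6.5], [0, 0, -0.26, 7.8], [0, 0, -0.26, 9.1], [0, 0, -0.26, 10.0], [0, 0, -0.26, 10.0]]]'

```text
clock: 34.28
tcp_pos: [0.4615, -0.32, 0.2221]
tool_rot: [[0.087, 0.996, -0.0], [0.996, -0.087, 0.0], [0.0, -0.0, -1.0]]
wrist_force: [-0.5, 0.5, -1.2]
grip_width: 0.713
finger_force: 55.6
```

```bash
python3 - <<'E'
from h import *
s=state()
R=np.array(s["tool_rot"]);t=np.array(s["tcp_pos"])
d=R.T@(np.array([.60,.189,.21])-t);print(np.round(d,4),"psi",np.degrees(np.arctan2(R[1,1],R[0,1])))
E
```

```text
t 34.27 tcp [ 0.4615 -0.32    0.2221] F [-0.5  0.5 -1.2] grip 0.713 55.6
[[0.087, 0.996, -0.0], [0.996, -0.087, 0.0], [0.0, -0.0, -1.0]] [-0.81  0.01  1.76  0.    1.37 -0.72]
[0.5191 0.0937 0.0122] psi -4.9875380730997785
```

>>> servo_tool --commands '[[[0.06, 0.014, 0.01, 1.2], [0.115, 0.028, 0.01, 2.5], [0.17, 0.041, 0.01, 3.8], [0.225, 0.054, 0.01, 5.1], [0.28, 0.067, 0.01, 6.4], [0.335, 0.08, 0.01, 7.7], [0.39, 0.094, 0.01, 9.0], [0.445, 0.107, 0.01, 10.31], [0.5, 0.12, 0.01, 10.31], [0.5219, 0.1253, 0.01, 10.31], [0.5219, 0.1253, 0.03, 10.31], [0.5219, 0.1253, 0.05, 10.31], [0.5219, 0.1253, 0.05, 10.31], [0.5219, 0.1253, 0.05, 10.31], [0.5219, 0.1253, 0.05, 10.31]]]'

```text
clock: 36.15
tcp_pos: [0.6333, 0.1881, 0.1734]
tool_rot: [[0.999, 0.042, 0.002], [0.042, -0.999, 0.0], [0.002, -0.0, -1.0]]
wrist_force: [-0.5, 0.3, -1.1]
grip_width: 0.716
finger_force: 55.5
```

```bash
python3 - <<'E'
from h import *
state();p=snapshot("wrist");held(p)
E
```

```text
t 36.15 tcp [0.6333 0.1881 0.1734] F [-0.5  0.3 -1.1] grip 0.716 55.5
[[0.999, 0.042, 0.002], [0.042, -0.999, 0.0], [0.002, -0.0, -1.0]] [ 0.12  0.28  1.55 -0.    1.31  1.65]
surface above tcp 0.0587 tcp [0.6333 0.1882 0.1734] psi -87.6
top rect [637.8 193.2] [81.  94.2] long axis 173.7 | hole [634.6 189.3] flat dir 181.8 shr 0.8 cost 9.9 191
```

>>> servo_tool --commands '[[[-0.0026, 0, 0, 0], [-0.0026, 0, 0.012, 0], [-0.0026, 0, 0.024, 0], [-0.0026, 0, 0.032, 0], [-0.0026, 0, 0.038, 0], [-0.0026, 0, 0.038, 0]]]'

```text
clock: 36.95
tcp_pos: [0.6299, 0.1884, 0.1337]
tool_rot: [[0.999, 0.043, -0.001], [0.043, -0.999, -0.0], [-0.001, 0.0, -1.0]]
wrist_force: [-0.2, 0.2, -0.6]
grip_width: 0.712
finger_force: 55.6
```

>>> servo_tool --commands '[[[0, 0, 0.004, 0], [0, 0, 0.008, 0], [0, 0, 0.012, 0], [0, 0, 0.012, 0]]]'

```text
clock: 37.45
tcp_pos: [0.6298, 0.1884, 0.1218]
tool_rot: [[0.999, 0.043, -0.001], [0.043, -0.999, -0.0], [-0.001, 0.0, -1.0]]
wrist_force: [1.1, -0.2, -2.3]
grip_width: 0.713
finger_force: 55.6
```

>>> servo_tool --commands '[[[0, 0, 0.004, 0], [0, 0, 0.008, 0], [0, 0, 0.01, 0], [0, 0, 0.01, 0]]]'

```text
clock: 37.95
tcp_pos: [0.6312, 0.1886, 0.114]
tool_rot: [[0.999, 0.043, 0.003], [0.043, -0.999, 0.0], [0.003, -0.0, -1.0]]
wrist_force: [1.5, 0.9, 4.8]
grip_width: 0.714
finger_force: 56.2
```

>>> servo_tool --commands '[[[0, 0, -0.003, 0], [0, 0, -0.003, 0]]]'

```text
clock: 38.2
tcp_pos: [0.6299, 0.1884, 0.1151]
tool_rot: [[0.999, 0.043, -0.0], [0.043, -0.999, -0.0], [-0.0, 0.0, -1.0]]
wrist_force: [0.9, 1.2, 0.3]
grip_width: 0.711
finger_force: 55.6
```

>>> servo_tool --commands '[[[0, 0, 0, 0], [0, 0, 0, 0], [0, 0, 0, 0], [0, 0, -0.03, 0], [0, 0, -0.08, 0], [-0.04, -0.03, -0.09, 0], [-0.1, -0.05, -0.09, 0], [-0.15, -0.08, -0.09, 0], [-0.2, -0.12, -0.08, 0], [-0.23, -0.165, -0.06, 0], [-0.25, -0.165, -0.04, 0], [-0.257, -0.165, -0.03, 0], [-0.257, -0.165, -0.03, 0], [-0.257, -0.165, -0.03, 0]]]' --fingers -1

```text
clock: 39.95
tcp_pos: [0.3677, 0.3423, 0.1463]
tool_rot: [[0.999, 0.041, 0.002], [0.041, -0.999, 0.001], [0.002, -0.001, -1.0]]
wrist_force: [-0.3, 0.1, -0.1]
grip_width: 1.004
finger_force: 0.0
```

```bash
cat >> h.py <<'E'
def jar(p,x,y,lo,hi):
    C=cloud(p);c=C[(np.hypot(C[:,0]-x,C[:,1]-y)<.06)&(C[:,2]>lo)&(C[:,2]<hi)]
    r=cv2.minEnclosingCircle((c[:,:2]*1000).astype(np.float32));print("jar",np.round(r[0],1),round(r[1],1),"z",np.round(np.percentile(c[:,2],[50,98]),4),len(c))
E
python3 - <<'E'
from h import *
state();p=snapshot("wrist");jar(p,.381,.354,.075,.095)
p=snapshot("top");jar(p,.381,.354,.075,.095);jar(p,.5,-.45,.062,.085)
C=cloud(p)
for x,y in ((.6385,-.004),(.6315,.189)):
    c=C[(abs(C[:,0]-x)<.06)&(abs(C[:,1]-y)<.05)&(C[:,2]>.14)&(C[:,2]<.2)]
    q=c[c[:,2]>.165];print("seated",[np.round(v,1) for v in cv2.minAreaRect((q[:,:2]*1000).astype(np.float32))],np.percentile(q[:,2],[5,50,95]),np.linalg.lstsq(np.c_[q[:,:2],np.ones(len(q))],q[:,2],rcond=None)[0].round(3))
E
```

```text
t 39.95 tcp [0.3677 0.3423 0.1463] F [-0.3  0.1 -0.1] grip 1.004 0.0
[[0.999, 0.041, 0.002], [0.041, -0.999, 0.001], [0.002, -0.001, -1.0]] [ 0.52 -0.06  1.97 -0.    1.23  2.05]
jar [384.3 356. ] 28.1 z [0.0802 0.0818] 3604
jar [380.9 354.4] 28.2 z [0.0813 0.0869] 88
jar [ 500.9 -454.8] 24.2 z [0.068  0.0726] 191
seated [array([639.3,  -5.5]), array([100.3,  64. ]), np.float64(0.0)] [0.16905676 0.17386292 0.17762051] [ 0.003 -0.002  0.172]
seated [array([634.7, 189.4]), array([100.2,  61.3]), np.float64(1.3)] [0.16930893 0.17408125 0.17817917] [-0.003  0.005  0.175]
```

Both tops sit level at about z 0.174. Now the cream jar.

```bash
python3 - <<'E'
from h import *
plan((.3825,.355,.08,None),(.3825,.355,-.024,None))
E
```

```text
[0.0153, -0.012, 0.0663, 0.0] dpsi 0
[0.0151, -0.0119, 0.1703, 0.0] dpsi 0
```

>>> servo_tool --commands '[[[0.015, -0.012, 0.03, 0], [0.015, -0.012, 0.07, 0], [0.015, -0.012, 0.11, 0], [0.015, -0.012, 0.15, 0], [0.015, -0.012, 0.168, 0], [0.015, -0.012, 0.168, 0], [0.015, -0.012, 0.168, 0]]]'

```text
clock: 40.92
tcp_pos: [0.3823, 0.3558, -0.021]
tool_rot: [[0.999, 0.043, 0.003], [0.043, -0.999, 0.002], [0.003, -0.002, -1.0]]
wrist_force: [-0.6, 0.5, -0.8]
grip_width: 0.997
finger_force: 0.0
```

>>> servo_tool --commands '[[[0, 0, 0, 0], [0, 0, 0, 0], [0, 0, 0, 0], [0, 0, 0, 0], [0, 0, 0, 0]]]' --fingers 1 --squeeze 40

```text
clock: 41.55
tcp_pos: [0.3818, 0.3554, -0.021]
tool_rot: [[0.999, 0.043, 0.002], [0.043, -0.999, 0.001], [0.002, -0.0, -1.0]]
wrist_force: [-1.3, -1.0, 6.1]
grip_width: 0.697
finger_force: 42.7
```

>>> servo_tool --commands '[[[0, 0, -0.06, 0], [0, 0, -0.12, 0], [0, 0, -0.18, 0], [0, 0, -0.23, 0], [0, 0, -0.23, 0], [0, 0, -0.23, 0]]]'

```text
clock: 42.3
tcp_pos: [0.3797, 0.3544, 0.2058]
tool_rot: [[0.999, 0.043, -0.002], [0.043, -0.999, -0.001], [-0.002, 0.001, -1.0]]
wrist_force: [-0.1, -0.1, -3.5]
grip_width: 0.7
finger_force: 46.2
```

```bash
python3 - <<'E'
from h import *
s=state();t=np.array(s["tcp_pos"]);p=snapshot("wrist");jar(p,t[0],t[1],t[2]+.09,t[2]+.125)
print("rel z", t[2])
plan((.632,.189,.2,-87.5))
E
```

```text
t 42.3 tcp [0.3797 0.3544 0.2058] F [-0.1 -0.1 -3.5] grip 0.7 46.2
[[0.999, 0.043, -0.002], [0.043, -0.999, -0.001], [-0.002, 0.001, -1.0]] [ 0.53 -0.08  1.87  0.    1.35  2.06]
jar [379.8 354.4] 60.0 z [0.3076 0.3299] 41999
rel z 0.20584495904391242
[0.2454, 0.1758, 0.0043, np.float64(-0.007)] dpsi 0.1
```

```bash
python3 - <<'E'
from h import *
s=state();t=np.array(s["tcp_pos"]);p=snapshot("wrist");save(p,"w9");C=cloud(p)
c=C[(np.hypot(C[:,0]-t[0],C[:,1]-t[1])<.06)&(C[:,2]>t[2])]
print(np.histogram(c[:,2]-t[2],np.arange(0.02,.14,.005)))
q=c[(c[:,2]-t[2]>.095)&(c[:,2]-t[2]<.11)];print(q.min(0)-t,q.max(0)-t)
for dx in np.arange(-.04,.05,.01):
    w=q[abs(q[:,0]-t[0]-dx)<.005]
    if len(w): print(round(dx,2),np.round([w[:,1].min()-t[1],w[:,1].max()-t[1]],4),len(w),np.round(np.median(w[:,2])-t[2],4))
E
```

```text
t 42.35 tcp [0.3793 0.3541 0.2049] F [ 0.  -0.4 -4.3] grip 0.701 46.2
[[0.999, 0.043, -0.004], [0.043, -0.999, -0.002], [-0.004, 0.002, -1.0]] [ 0.53 -0.07  1.87 -0.    1.35  2.06]
(array([   73,   226,   287,   312,   353,   433,   648,   748,   898,
        1035,  2251,  1708,  1549,  1961,  3076,  7632, 14388,  2361,
        3811,  5396,  5299,  2292,   437]), array([0.02 , 0.025, 0.03 , 0.035, 0.04 , 0.045, 0.05 , 0.055, 0.06 ,
       0.065, 0.07 , 0.075, 0.08 , 0.085, 0.09 , 0.095, 0.1  , 0.105,
       0.11 , 0.115, 0.12 , 0.125, 0.13 , 0.135]))
[-0.01432973 -0.05984913  0.09500292] [0.03128216 0.05967601 0.1099986 ]
-0.01 [-0.0592  0.0597] 1744 0.1015
0.0 [-0.0598  0.0596] 5320 0.1005
0.01 [-0.0581  0.0592] 8690 0.1011
0.02 [-0.058   0.0365] 6232 0.1014
0.03 [-0.0148  0.0181] 2395 0.0999
```

View pics/w9.png

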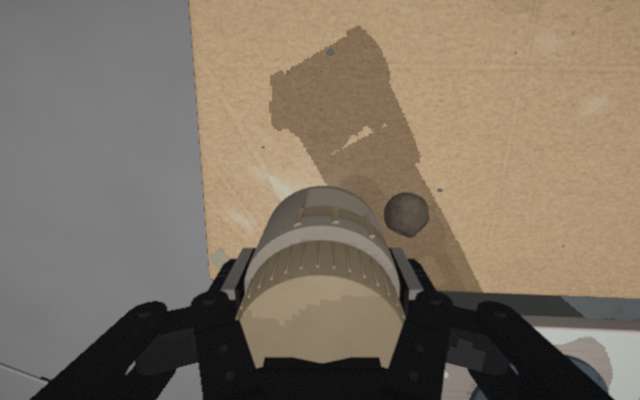

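The wrist view shows the cream jar upright in the grip, lid at (322,310), and the clay ball untouched at (405,215). Place it on post A.

```bash
python3 - <<'E'
from h import *
plan((.630,.1885,.2,-87.5),(.630,.1885,.16,-87.5))
E
```

```text
[0.2434, 0.1761, 0.004, np.float64(-0.007)] dpsi 0.1
[0.2436, 0.176, 0.044, np.float64(-0.007)] dpsi 0.1
```

>>> servo_tool --commands '[[[0.035, 0.025, 0, 0], [0.07, 0.05, 0, 0], [0.105, 0.076, 0, 0], [0.14, 0.101, 0, 0], [0.175, 0.126, 0, 0], [0.205, 0.148, 0, 0], [0.23, 0.166, 0, 0], [0.2435, 0.176, 0.005, 0], [0.2435, 0.176, 0.02, 0], [0.2435, 0.176, 0.035, 0], [0.2435, 0.176, 0.044, 0], [0.2435, 0.176, 0.044, 0], [0.2435, 0.176, 0.044, 0]]]'

```text
clock: 44.02
tcp_pos: [0.6317, 0.1899, 0.164]
tool_rot: [[0.999, 0.043, 0.001], [0.043, -0.999, 0.0], [0.001, -0.0, -1.0]]
wrist_force: [-0.2, -0.2, -3.4]
grip_width: 0.697
finger_force: 46.2
```

>>> servo_tool --commands '[[[0, 0, 0.003, 0], [0, 0, 0.006, 0], [0, 0, 0.008, 0], [0, 0, 0.008, 0]]]'

```text
clock: 44.52
tcp_pos: [0.6314, 0.1894, 0.1549]
tool_rot: [[0.999, 0.043, -0.001], [0.043, -0.999, -0.0], [-0.001, 0.0, -1.0]]
wrist_force: [-0.3, -0.2, -3.3]
grip_width: 0.699
finger_force: 46.2
```

>>> servo_tool --commands '[[[0, 0, 0.0015, 0], [0, 0, 0.003, 0], [0, 0, 0.004, 0], [0, 0, 0.004, 0]]]'

```text
clock: 45.02
tcp_pos: [0.6324, 0.1895, 0.1532]
tool_rot: [[0.999, 0.043, 0.002], [0.043, -0.999, 0.0], [0.002, 0.0, -1.0]]
wrist_force: [-2.2, -0.4, 4.4]
grip_width: 0.699
finger_force: 47.0
```

>>> servo_tool --commands '[[[0, 0, -0.002, 0], [0, 0, -0.002, 0]]]'

```text
clock: 45.28
tcp_pos: [0.6315, 0.1895, 0.1531]
tool_rot: [[0.999, 0.043, -0.0], [0.043, -0.999, 0.0], [-0.0, -0.0, -1.0]]
wrist_force: [-0.3, 1.1, 0.7]
grip_width: 0.697
finger_force: 46.6
```

>>> servo_tool --commands '[[[0, 0, 0, 0], [0, 0, 0, 0], [0, 0, 0, 0], [0, 0, -0.02, 0], [0, 0, -0.06, 0], [0, 0, -0.1, 0], [-0.02, 0.03, -0.12, 0], [-0.05, 0.08, -0.12, 0], [-0.08, 0.14, -0.12, 0], [-0.11, 0.2, -0.12, 0], [-0.13, 0.26, -0.12, 0], [-0.15, 0.32, -0.1, 0], [-0.17, 0.38, -0.08, 0], [-0.18, 0.44, -0.05, 0], [-0.18, 0.5, -0.03, 0], [-0.18, 0.56, -0.01, 0], [-0.18, 0.62, 0, 0], [-0.18, 0.635, 0, 0], [-0.18, 0.635, 0, 0]]]' --fingers -1

```text
clock: 47.65
tcp_pos: [0.4785, -0.4552, 0.1541]
tool_rot: [[0.999, 0.04, 0.001], [0.04, -0.999, -0.001], [0.001, 0.001, -1.0]]
wrist_force: [0.4, 0.9, 0.3]
grip_width: 1.002
finger_force: 0.0
```

```bash
python3 - <<'E'
from h import *
state();p=snapshot("wrist");jar(p,.501,-.455,.062,.08)
p=snapshot("top");jar(p,.501,-.455,.062,.085);C=cloud(p)
c=C[(np.hypot(C[:,0]-.632,C[:,1]-.189)<.06)&(C[:,2]>.235)&(C[:,2]<.27)];print(len(c));r=cv2.minEnclosingCircle((c[:,:2]*1000).astype(np.float32));print("cream",r,np.median(c[:,2]))
plan((.5015,-.455,.08,None))
E
```

```text
t 47.65 tcp [ 0.4785 -0.4552  0.1541] F [0.4 0.9 0.3] grip 1.002 0.0
[[0.999, 0.04, 0.001], [0.04, -0.999, -0.001], [0.001, 0.001, -1.0]] [-0.93  0.3   1.56 -0.    1.28  0.6 ]
jar [ 501.7 -453.7] 24.6 z [0.0661 0.0676] 2398Traceback (most recent call last):
  File "<stdin>", line 3, in <module>
  File "h.py", line 81, in jar
    r=cv2.minEnclosingCircle((c[:,:2]*1000).astype(np.float32));print("jar",np.round(r[0],1),round(r[1],1),"z",np.round(np.percentile(c[:,2],[50,98]),4),len(c))
                                                                                                                        ~~~~~~~~~~~~~^^^^^^^^^^^^^^^^
    return _quantile_unchecked(
        a, q, axis, out, overwrite_input, method, keepdims, weights)
    return _ureduce(a,
                    func=_quantile_ureduce_func,
    ...<5 lines>...
                    overwrite_input=overwrite_input,
                    method=method)
    r = func(a, **kwargs)
    result = _quantile(arr,
                       quantiles=q,
    ...<2 lines>...
                       out=out,
                       weights=wgt)
    slices_having_nans = np.isnan(arr[-1, ...])
                                  ~~~^^^^^^^^^
IndexError: index -1 is out of bounds for axis 0 with size 0
```

>>> servo_tool --commands '[[[0.0225, 0.0004, 0.02, 0], [0.0225, 0.0004, 0.06, 0], [0.0225, 0.0004, 0.11, 0], [0.0225, 0.0004, 0.15, 0], [0.0225, 0.0004, 0.175, 0], [0.0225, 0.0004, 0.184, 0], [0.0225, 0.0004, 0.184, 0], [0.0225, 0.0004, 0.184, 0]]]'

```text
clock: 48.75
tcp_pos: [0.5024, -0.4529, -0.0286]
tool_rot: [[0.999, 0.043, 0.002], [0.043, -0.999, -0.002], [0.002, 0.003, -1.0]]
wrist_force: [0.0, -0.1, 0.3]
grip_width: 1.001
finger_force: 0.0
```

>>> servo_tool --commands '[[[0, 0, 0, 0], [0, 0, 0, 0], [0, 0, 0, 0], [0, 0, 0, 0], [0, 0, 0, 0], [0, 0, 0, 0]]]' --fingers 1 --squeeze 40

```text
clock: 49.5
tcp_pos: [0.5021, -0.4531, -0.0291]
tool_rot: [[0.999, 0.043, 0.002], [0.043, -0.999, -0.002], [0.001, 0.002, -1.0]]
wrist_force: [-0.0, -0.4, 6.4]
grip_width: 0.611
finger_force: 42.7
```

>>> servo_tool --commands '[[[0, 0, -0.05, 0], [0, 0, -0.1, 0], [0, 0, -0.15, 0], [0, 0, -0.2, 0], [0, 0, -0.24, 0], [0, 0, -0.24, 0], [0, 0, -0.24, 0]]]'

```text
clock: 50.38
tcp_pos: [0.5005, -0.451, 0.2068]
tool_rot: [[0.999, 0.043, -0.002], [0.043, -0.999, 0.003], [-0.002, -0.003, -1.0]]
wrist_force: [-0.0, 0.3, -2.1]
grip_width: 0.617
finger_force: 43.6
```

```bash
python3 - <<'E'
from h import *
s=state();t=np.array(s["tcp_pos"]);p=snapshot("wrist");C=cloud(p);c=C[(np.hypot(C[:,0]-t[0],C[:,1]-t[1])<.035)&(C[:,2]>t[2]+.09)&(C[:,2]<t[2]+.105)]
print(np.round(c.min(0)-t,4),np.round(c.max(0)-t,4),np.round(np.median(c[:,2])-t[2],4))
p=snapshot("top");C=cloud(p)
c=C[(np.hypot(C[:,0]-.632,C[:,1]-.189)<.06)&(C[:,2]>.24)&(C[:,2]<.27)];print(len(c),cv2.minEnclosingCircle((c[:,:2]*1000).astype(np.float32)),np.median(c[:,2]))
plan((.637,-.005,.205,-88))
E
```

```text
t 50.38 tcp [ 0.5005 -0.451   0.2068] F [-0.   0.3 -2.1] grip 0.617 43.6
[[0.999, 0.043, -0.002], [0.043, -0.999, 0.003], [-0.002, -0.003, -1.0]] [-0.9   0.29  1.48  0.    1.38  0.63]
[-0.01   -0.0321  0.09  ] [0.0251 0.0333 0.105 ] 0.095
355 ((633.1375732421875, 190.9895477294922), 28.590837478637695) 0.2555210390913982
[0.1556, -0.4395, 0.0023, np.float64(0.055)] dpsi -0.4
```

>>> servo_tool --commands '[[[0.017, -0.048, 0, 0], [0.034, -0.096, 0, 0], [0.051, -0.144, 0, 0], [0.068, -0.192, 0, 0], [0.085, -0.24, 0, 0], [0.102, -0.288, 0, 0], [0.119, -0.336, 0, 0], [0.136, -0.38, 0, 0], [0.148, -0.415, 0, 0], [0.1566, -0.435, 0, 0], [0.1566, -0.4395, 0.01, 0], [0.1566, -0.4395, 0.03, 0], [0.1566, -0.4395, 0.045, 0], [0.1566, -0.4395, 0.052, 0], [0.1566, -0.4395, 0.052, 0], [0.1566, -0.4395, 0.052, 0]]]'

```text
clock: 52.48
tcp_pos: [0.6395, -0.0066, 0.1581]
tool_rot: [[0.999, 0.042, 0.001], [0.042, -0.999, -0.0], [0.001, 0.0, -1.0]]
wrist_force: [0.1, -0.1, -1.9]
grip_width: 0.609
finger_force: 43.6
```

>>> servo_tool --commands '[[[0, 0, 0.003, 0], [0, 0, 0.005, 0], [0, 0, 0.007, 0], [0, 0, 0.007, 0]]]'

```text
clock: 52.98
tcp_pos: [0.6388, -0.0062, 0.15]
tool_rot: [[0.999, 0.043, -0.0], [0.043, -0.999, 0.0], [-0.0, -0.0, -1.0]]
wrist_force: [0.4, 0.2, -2.2]
grip_width: 0.613
finger_force: 43.6
```

>>> servo_tool --commands '[[[0, 0, 0.003, 0], [0, 0, 0.006, 0], [0, 0, 0.006, 0], [0, 0, 0.006, 0]]]'

```text
clock: 53.48
tcp_pos: [0.6395, -0.0064, 0.1449]
tool_rot: [[0.999, 0.043, 0.001], [0.043, -0.999, -0.0], [0.001, 0.0, -1.0]]
wrist_force: [0.3, -0.2, 1.3]
grip_width: 0.611
finger_force: 44.0
```

>>> servo_tool --commands '[[[0, 0, 0.001, 0], [0, 0, 0.002, 0], [0, 0, 0.002, 0]]]'

```text
clock: 53.85
tcp_pos: [0.64, -0.0065, 0.1448]
tool_rot: [[0.999, 0.043, 0.003], [0.043, -0.999, -0.001], [0.003, 0.001, -1.0]]
wrist_force: [-1.4, 0.5, 8.2]
grip_width: 0.606
finger_force: 45.0
```

Down. Unload, open, lift clear and retreat, then check.

>>> servo_tool --commands '[[[0, 0, -0.003, 0], [0, 0, -0.003, 0]]]'

```text
clock: 54.1
tcp_pos: [0.6388, -0.0061, 0.1449]
tool_rot: [[0.999, 0.043, -0.001], [0.043, -0.999, 0.0], [-0.001, -0.0, -1.0]]
wrist_force: [-0.7, -0.0, -0.1]
grip_width: 0.609
finger_force: 44.0
```

>>> servo_tool --commands '[[[0, 0, 0, 0], [0, 0, 0, 0], [0, 0, 0, 0], [0, 0, -0.02, 0], [0, 0, -0.06, 0], [0, 0, -0.1, 0], [0, 0, -0.13, 0], [-0.05, 0.03, -0.13, 0], [-0.1, 0.06, -0.13, 0], [-0.15, 0.12, -0.13, 0], [-0.2, 0.18, -0.13, 0], [-0.2, 0.24, -0.13, 0], [-0.2, 0.24, -0.13, 0], [-0.2, 0.24, -0.13, 0]]]' --fingers -1

```text
clock: 55.85
tcp_pos: [0.4492, -0.2561, 0.2768]
tool_rot: [[0.999, 0.04, 0.001], [0.04, -0.999, -0.001], [0.001, 0.001, -1.0]]
wrist_force: [0.5, 0.2, -0.3]
grip_width: 0.998
finger_force: 0.0
```

```bash
python3 - <<'E'
from h import *
state()
p=snapshot("top");C=cloud(p)
for x,y,z in ((.632,.189,.24),(.6385,-.005,.225)):
    c=C[(np.hypot(C[:,0]-x,C[:,1]-y)<.06)&(C[:,2]>z)&(C[:,2]<.28)];print("lid",[np.round(np.array(v),1) for v in cv2.minEnclosingCircle((c[:,:2]*1000).astype(np.float32))],np.round(np.median(c[:,2]),4))
    q=C[(abs(C[:,0]-x)<.06)&(abs(C[:,1]-y)<.05)&(C[:,2]>.165)&(C[:,2]<.182)];print("top",[np.round(v,1) for v in cv2.minAreaRect((q[:,:2]*1000).astype(np.float32))],np.median(q[:,2]),np.linalg.lstsq(np.c_[q[:,:2],np.ones(len(q))],q[:,2],rcond=None)[0].round(3))
for q in("bowl","clay_lump"):
    for d in trace(p,q)[:1]:
        c=cloud(p,d["region"]);print(q,np.round(c.mean(0),3))
s=snapshot("scene");save(s,"s9",(220,130,470,330),3)
E
```

```text
t 55.85 tcp [ 0.4492 -0.2561  0.2768] F [ 0.5  0.2 -0.3] grip 0.998 0.0
[[0.999, 0.04, 0.001], [0.04, -0.999, -0.001], [0.001, 0.001, -1.0]] [-0.74 -0.13  1.8   0.    1.48  0.79]
lid [array([632.8, 191. ]), np.float64(28.3)] 0.2554
top [array([633.4, 188.7]), array([101.2,  60.5]), np.float64(0.3)] 0.17386426427994606 [0.001 0.031 0.167]
lid [array([637.8,  -5.4]), np.float64(25.9)] 0.2414
top [array([638.8,  -5.5]), array([99.2, 64.1]), np.float64(0.2)] 0.17385800259911344 [ 0.002 -0.005  0.173]
bowl [ 0.285 -0.274  0.027]
clay_lump [0.322 0.247 0.041]
```

View pics/s9.png

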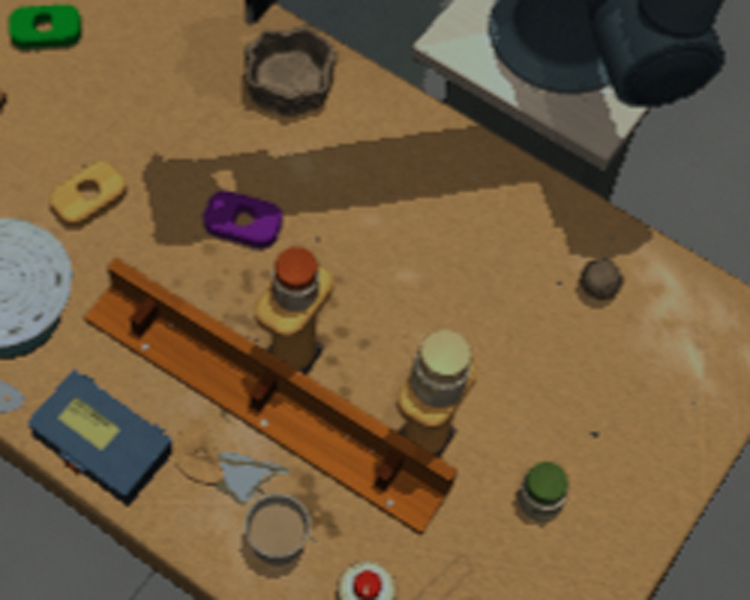

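The scene shows both posts upright at the stop with level tops. The rust jar at (297,268) and the cream jar at (443,355) are upright and centred, and the bowl and clay ball are where they started. Handing in.

```bash
python3 -c "
from cell import arm
print(arm.sign_off())"
```

```text
the job is handed in; nothing more can be done
None
```

The job is handed in at 56 s of the 210 s limit; no verdict came back. The last pictures show both posts upright at the stop, each with its top seated level and a jar (cream on post A, rust-red on post B) centred on it, and the clay ball and bowl where they were.

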